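# Slide the sugar jar back onto the turntable and turn it to the rear

## Task

The sugar jar was left on the yellow chopping board, which lies against the low wooden turntable. Gently turn the turntable until its empty compartment faces the jar, slide the jar upright off the board and right onto the middle of that compartment (do not lift it: it is too wide to grip and its lid is loose), then turn the turntable so that the sugar stands at the back, farthest from you, straight behind the turntable's hub. Leave the spice jar and the orange pot standing on the turntable, and the rest of the kitchen things alone.

Things in the scene. Friction and masses are not known exactly. Their poses are not given: they have to be found in the camera images.
- sugar_jar_mid (a point): Glass sugar jar, white inside, dark lid: round, about 86 mm across (lid 82 mm), 140 mm tall, about 0.6 kg; starts upright on the board. Point on its axis, half-way up (70 mm above its underside); z is its axis. Pushed within about 45 mm of its underside it slides; pushed higher it may tip.
- free_bay (a point): Middle of the empty compartment, on the disc's top face, 90 mm from the turning axis; turns with the disc. x points level, outward from the axis; z up. The compartment is a third of the disc, open at the rim; its divider walls stand 60 degrees either side of this x axis. The jar is home when it stands here with its axis at most 112 mm from the turning axis and 35 mm sideways of this x axis.
- turntable_axis (a point): Centre of the turntable at its top face, 9.5 mm above the worktop. A slim pale wooden disc 300 mm across without a raised rim, its foot fixed. Three upright white radial dividers, 4 mm thick, 120 degrees apart, run from the hub to 141 mm from the axis (8 mm round steel post at the outer end), tops 70 mm above the worktop; the hub knob's top is at 98 mm.
- turntable (a joint): Turn of the turntable, rad, 0 at the start, growing counter-clockwise seen from above; free for nearly two turns either way. It turns when a divider is pushed sideways (0.5 to 2 N near the rim) and stops when the push stops. Pushed in jerks or faster than about 0.1 m/s near the rim, the spice jar on it may topple. A tall jug stands close behind the turntable on the left: the near side is clearer for the hand.
- board: Yellow chopping board, fixed, 360 x 250 mm, top 11 mm above the worktop (1.5 mm above the disc). Origin: centre of its underside. x points left, to the turntable, across the 250 mm; y roughly towards the robot. Its left edge, 125 mm from its centre, is 3 mm from the disc's rim at the nearest point; the turntable's axis is 278 mm along x from the origin, 30 to 90 mm along y.
- away (a point): Reference only, nothing to see: a fixed point on the worktop straight ahead of the robot. Its x axis points straight away from the robot; at the end the x axis of free_bay must point the same way, within 0.5 rad.
- spice_mid (a point): Spice jar, yellow cap, 42 x 42 x 96 mm, 0.11 kg, standing loose in a compartment, its middle about 90 mm from the axis; point at its centre, half-way up, z up.
- orange_pot_mid (a point): Orange screw-top pot, 66 mm across, 62 mm tall, 0.12 kg, standing loose in a compartment likewise; point at its centre, half-way up, z up.
- can_mid (a point): Drink can standing on the worktop to the left, 66 mm across, 168 mm tall; to be left alone. Point at its centre, half-way up.
- bowl_w_mid (a point): White bowl on the worktop to the right, 125 mm across, 56 mm tall; to be left alone. Point at its centre, half-way up.
- bottle_mid (a point): Dark green bottle with a red cap on the worktop to the left, 60 mm square, 272 mm tall; to be left alone. Point at its centre, half-way up.
Not all that is in view belongs to the job. Leave any grey or pink look-alike of the part that bears orange_pot_mid alone.

How it is judged:
By the outcome, as a careful person would: the job done as asked, in the order asked, and still so for the second after the job is handed in, with the robot touching nothing.
It also fails if it takes over 72 s, if anything falls off the work surface, if the arm or the gripper's body presses on something with over 40 N, if the wrist force passes 120 N, or if a joint passes its speed limit or range.

## Robot

A 7-joint arm with a two-finger parallel gripper is mounted at the origin on the work surface; the furniture and walls round the work are solid. World frame = base frame: x ahead of the robot, y to its left, z up, the work surface at z = 0. Lengths are in mm, angles in rad, forces in N, time in s.
With the tool pointing down it reaches from about 400 to 900 mm from the base axis. Payload 5.5 kg.
Tool frame: the origin (TCP) lies between the finger pads; the fingertips stand 14 mm ahead of it and the grasp point (between the pads) lies 5 mm behind it; z points along the fingers, y is the direction in which the jaws open and shut (so a half turn about z gives the same grasp; the last joint's range is limited). The gripper opens to 85 mm and grips with 20 to 120 N. Pads are 22 mm wide; open, the fingers measure 114 mm over their backs; the gripper's body (76 mm by 85 mm) begins 54 mm behind the grasp point. The pads swing forward as they close: fully open they stand 13 mm farther back than shut.
Start: joints at [1.528, 0.501, -0.427, 1.55, 0.221, 1.138, -0.21], TCP at [195.719, -619.833, 245.31] pointing down, gripper open.
Joint ranges: [-2.88, 2.88], [-0.31, 2.03], [-1.54, 1.56], [0.2, 2.42], [-1.41, 4.55], [0.19, 2.02], [-2.57, 2.57]. Speed limits (rad/s): [2.57, 2.57, 3.14, 3.14, 3.14, 3.14, 3.14].

## Interface

Orientations are given as a unit quaternion [w, x, y, z].
In Python, from rig import bot gives the robot as it stands.
- The arm moves only by the tool move_arm, never from a script. Its argument "deltas" is a list of rows, each an object with "xyz": the shift along the tool's x, y, z in cm, a list of three; "rotation": the turn, a rotation vector about the tool's x, y, z in rad, a list of three; "gripper": the closure, from 0 (fully open) to 1 (shut). A call has exactly 10 rows; each row shifts and turns the commanded pose from where the row before left it, along the tool's axes as they then stand; what a row does not reach is not made up. A row lasts 1/10 s, in which the tool goes at most 50 mm and 8.59 degrees, less where a joint would pass 70% of its speed; a pose out of reach is approached as far as the arm can. A call is refused whole if a number of a shift passes 5 or a number of a turn 0.15, either way. A call with a gripper value outside its range is refused whole. The fingers move at their own pace and stop on an object; "newtons" is the grip in N (left out, the last holds). Time passes only in rows, so rows that do not move let the fingers close, or fill a call up. It gives the time, the measured TCP pose, the force and the opening at its end, in the units of the state.
- bot.read_state(): the state, without advancing time (a new reading comes with each control period).
- bot.capture(name): name is "scene" or "top" or "wrist"; returns the picture (420x560x3 uint8, blue, green, red); there is no depth.
- bot.camera_params(name): a dict with "fov_y" (degrees; the focal length in pixels is half the picture's height over the tangent of half this angle, whatever the lens; pixels are square), "cx", "cy" (the principal point, pixels), "origin" and "orientation" of the camera in the world. Camera axes: x right, y down, z forward; pixel columns grow to the right and rows downward; lengths in mm; the calibration is good to about 2 mm. A picture is of the moment at which its call begins: read the wrist's pose just before it. camera_params takes no time and is no camera call; for the wrist camera it gives the pose at the moment of the call.
- bot.hand_in(): hands the job in, once; it reports no verdict.
Trained networks look in the newest picture that a camera, given by its name, has taken for a name from the list of things; names that differ only in an ending like _2 or _b are one class to them, and where a whole thing is asked for, a point or a joint stands for the part that bears it (a point fixed in the world has none). Each returns a list of dicts, best first, with "p" (0 to 1); they miss things now and then, are a little off and sometimes report something else, mostly with a low value. They report only what shows in the picture. A call takes as long as a camera call. They do not tell look-alikes from the thing itself.
- bot.spot_in(thing, camera): "rect" ([left, top, width, height] in pixels, round what is visible of it).
- bot.regions_of(thing, camera): "region" (420x560 bool, what is visible of it) and "rect" ([left, top, width, height] in pixels, round what is visible of it).
- bot.mark_of(thing, camera): "uv" ([column, row] in pixels: a listed point, or the origin of a listed thing).
The state is a dict: "clock": time; "joint_positions": joint angles; "dq": joint speeds; "joint_torque": joint torques, N m; "tcp_pos": TCP position; "eef_rot": TCP orientation; "ft_force": force on the tool from outside, world axes, zero at the start; "ft_torque": the same for the moment, N m; "finger_gap": finger opening in mm.
Only numpy, scipy, OpenCV 4.12 (cv2) and the standard library are available. Lean on these libraries where they do the work, as an engineer would, in place of code of your own. Each camera call takes 0.05 s, during which the arm holds its last target.

## Working session

There is one attempt and no reset: what is moved stays moved. The work goes in short steps, Python scripts to look and compute and a tool call to move; the robot and the scene stay as the last step left them, time stands still between calls to the robot, and variables do not carry over. Pictures are saved under pics/ and viewed, and the job is handed in when it is done.

Besides the shell and the picture viewer there is one more tool, called after "Emit:" as name(argument=value, ...) on one line, values as JSON. move_arm: Moves the arm, as the interface text tells. Its arguments: {"type":"object","properties":{"deltas":{"type":"array","items":{"type":"object","properties":{"xyz":{"type":"array","items":{"type":"number"}},"rotation":{"type":"array","items":{"type":"number"}},"gripper":{"type":"number"}}}},"newtons":{"type":"number"}},"required":["deltas"]}

```bash
ls; mkdir -p pics; python3 - <<'E'
from rig import bot
import cv2
print(bot.read_state())
for n in ["scene","top","wrist"]:
    im=bot.capture(n); cv2.imwrite(f"pics/{n}0.png",im); print(n,bot.camera_params(n))
E
```

```text
pics
{'clock': 0.0, 'joint_positions': array([ 1.52818115,  0.50184667, -0.42682219,  1.55142621,  0.22080912,
        1.13832146, -0.21029753]), 'dq': array([-0.00114169, -0.00025177,  0.00047536, -0.0007644 , -0.00018948,
        0.00149244, -0.00012481]), 'joint_torque': array([ 1.38781921e-03, -5.69519126e+01, -5.81564471e+00, -2.80933052e+01,
        1.06096332e-02,  1.20701423e-02,  5.21977938e-06]), 'tcp_pos': array([ 195.46763494, -619.22081982,  244.27271112]), 'eef_rot': array([-9.63168176e-04,  9.88325562e-01,  1.52353680e-01, -1.12892084e-04]), 'ft_force': array([-0.52858945,  0.49691788,  0.5265853 ]), 'ft_torque': array([ 0.00879651, -0.00476427,  0.01265958]), 'finger_gap': 85.13598047830943}
scene {'fov_y': 53.949181930796136, 'cx': 275.05336249897334, 'cy': 208.91343887860248, 'origin': array([-379.09794943,  411.52884642,  997.24762961]), 'orientation': array([ 0.20015331, -0.44681896,  0.79978315, -0.34733035])}
top {'fov_y': 51.889913249384115, 'cx': 274.9954765530046, 'cy': 202.15299539124607, 'origin': array([ 237.75166931, -113.90429696, 1316.94993036]), 'orientation': array([ 0.06420199, -0.70225706,  0.70769199, -0.04341853])}
wrist {'fov_y': 69.78391768902779, 'cx': 280.5147123162416, 'cy': 206.56873622265928, 'origin': array([ 268.79325464, -595.06050086,  373.42088543]), 'orientation': array([ 0.12280378,  0.79688477, -0.58443544, -0.09126398])}
```

View pics/scene0.png

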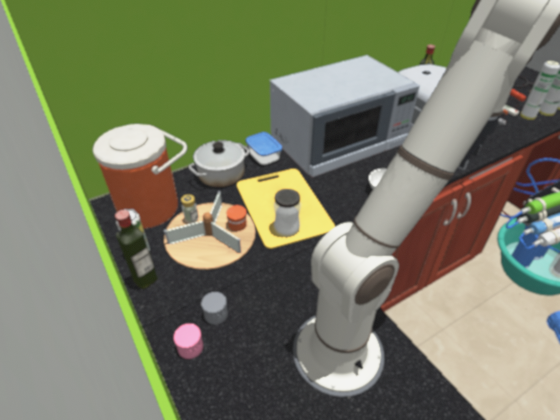

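View pics/top0.png

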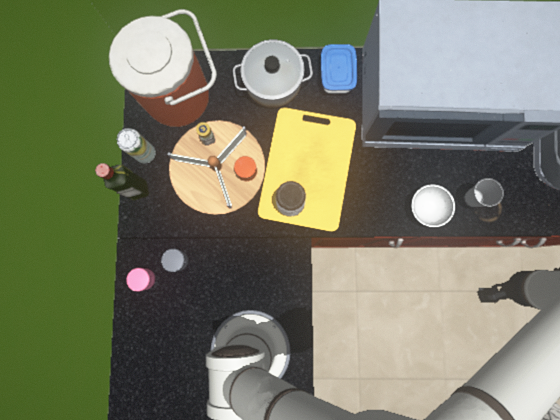

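View pics/wrist0.png

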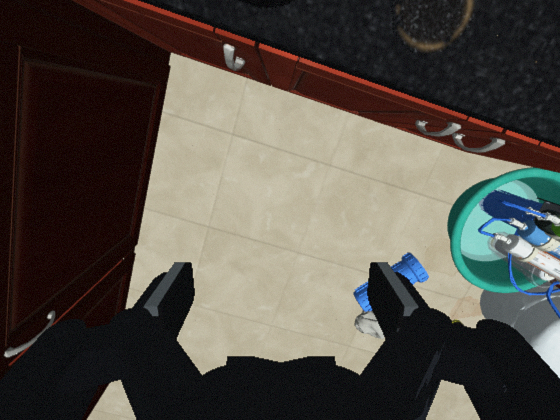

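```bash
cat > h.py <<'E'
import numpy as np, cv2
from scipy.spatial.transform import Rotation as R
from rig import bot
def Rm(q): return R.from_quat([q[1],q[2],q[3],q[0]]).as_matrix()
def ray(cam,uv,p=None):
    p=p or bot.camera_params(cam); f=210/np.tan(np.radians(p["fov_y"]/2))
    d=np.array([(uv[0]-p["cx"])/f,(uv[1]-p["cy"])/f,1.]); return np.array(p["origin"]),Rm(p["orientation"])@d
def at(cam,uv,z,p=None):
    o,d=ray(cam,uv,p); return o+d*(z-o[2])/d[2]
def proj(cam,X,p=None):
    p=p or bot.camera_params(cam); f=210/np.tan(np.radians(p["fov_y"]/2))
    c=Rm(p["orientation"]).T@(np.array(X)-p["origin"]); return np.array([p["cx"]+f*c[0]/c[2],p["cy"]+f*c[1]/c[2]])
H=dict(sugar_jar_mid=70+11,free_bay=9.5,turntable_axis=9.5,board=0,spice_mid=57.5,orange_pot_mid=40.5,can_mid=84,bowl_w_mid=28,bottle_mid=136)
def marks(cam,names=H):
    for n in names:
        for m in bot.mark_of(n,cam)[:3]: print(cam,n,round(m["p"],2),np.round(m["uv"],1),np.round(at(cam,m["uv"],H[n]),1))
E
python3 - <<'E'
from h import *
im=bot.capture("top"); marks("top")
cv2.imwrite("pics/topc.png",cv2.resize(im[90:260,90:380],None,fx=2.7,fy=2.7,interpolation=cv2.INTER_CUBIC))
bot.capture("scene"); marks("scene",["sugar_jar_mid","turntable_axis","free_bay","spice_mid","orange_pot_mid"])
print(bot.read_state()["clock"])
E
```

```text
top sugar_jar_mid 0.61 [290.5 198.9] [ 436.8 -123.    81. ]
top free_bay 0.77 [196.8 193. ] [469.8 165.9   9.5]
top free_bay 0.75 [250.1 153.1] [594.6   1.1   9.5]
top free_bay 0.73 [217.  166.2] [554.  104.4   9.5]
top turntable_axis 0.73 [249.3 151.8] [598.8   3.6   9.5]
top turntable_axis 0.71 [218.7 164.7] [558.7  99.2   9.5]
top board 0.69 [309.3 166.7] [ 551.  -183.3    0. ]
top spice_mid 0.85 [206.7 133.7] [644.1 129.4  57.5]
top orange_pot_mid 0.65 [249.9 166.5] [544.3  -1.1  40.5]
top orange_pot_mid 0.63 [175.  261.9] [258.5 219.4  40.5]
top orange_pot_mid 0.61 [137.4 277.3] [214.2 329.5  40.5]
top can_mid 0.93 [138.4 142. ] [612.9 328.7  84. ]
top bowl_w_mid 0.6 [424.8 209.8] [ 408.3 -523.4   28. ]
top bowl_w_mid 0.59 [217.9 164.2] [555.7  98.6  28. ]
top bottle_mid 0.84 [119.5 181.8] [481.7 358.9 136. ]
scene sugar_jar_mid 0.6 [284.4 211.9] [ 444.  -115.4   81. ]
scene turntable_axis 0.85 [210.6 228.9] [568.9  98.4   9.5]
scene turntable_axis 0.17 [238.6 220.9] [553.2   0.6   9.5]
scene spice_mid 0.84 [186.8 211.8] [638.2 147.4  57.5]
scene spice_mid 0.25 [133.8 233.4] [633.5 329.   57.5]
scene orange_pot_mid 0.79 [187.8 344.5] [195.7 330.2  40.5]
scene orange_pot_mid 0.75 [237.9 221.7] [521.8  17.2  40.5]
scene orange_pot_mid 0.6 [212.9 306.5] [265.  228.1  40.5]
0.95
```

View pics/topc.png

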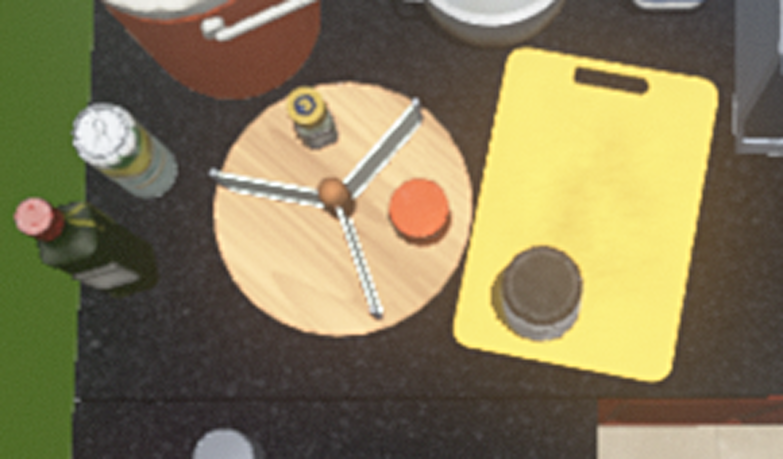

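```bash
python3 - <<'E'
from h import *
p=bot.camera_params("top")
c=lambda u,v:(90+(u+.5)/2.7-.5,90+(v+.5)/2.7-.5)
def a(u,v,z): return at("top",c(u,v),z,p)
for uv in [(213,208),(473,208),(343,81),(343,336)]: print("disc",a(*uv,9.5).round(1))
C=a(343,208,9.5);print("C",C)
print("hub",a(333,192,95))
for uv in [(215,174),(416,101),(377,313)]:
    P=a(*uv,70); d=P-C; print("post",P.round(1),np.hypot(*d[:2]),np.degrees(np.arctan2(d[1],d[0])))
print("lid",a(540,286,151))
im=bot.capture("top")
y=cv2.inRange(cv2.cvtColor(im,cv2.COLOR_BGR2HSV),(22,110,120),(35,255,255))
cn=max(cv2.findContours(y,0,2)[0],key=cv2.contourArea)
b=cv2.boxPoints(cv2.minAreaRect(cv2.convexHull(cn)))
B=np.array([at("top",q,11,p) for q in b]);print("board",B.round(1),B.mean(0))
E
```

```text
disc [554.2 256.6   9.5]
disc [550.4 -45.    9.5]
disc [705.2 107.6   9.5]
disc [403.4 103.    9.5]
C [552.2927978  105.26684773   9.5       ]
hub [549.60118897 102.0712876   95.        ]
post [578.2 238.5  70. ] 135.69563931209265 78.98639530149465
post [659.   15.2  70. ] 139.64595534203707 -40.165883662853254
post [420.5  56.3  70. ] 140.60039958415564 -159.61570628210373
lid [ 434.67352141 -120.34419295  151.        ]
board [[ 391.5  -18.    11. ]
 [ 750.7  -82.7   11. ]
 [ 697.9 -336.6   11. ]
 [ 344.6 -263.    11. ]] [ 546.1912543  -175.05845084   11.        ]
```

```bash
cat > fk.py <<'E'
import numpy as np
from scipy.spatial.transform import Rotation as R
# xArm7 modified: joint origins (xyz, rpy)
J=[((0,0,267),(0,0,0)),((0,0,0),(-np.pi/2,0,0)),((0,-293,0),(np.pi/2,0,0)),((52.5,0,0),(np.pi/2,0,0)),((77.5,-342.5,0),(np.pi/2,0,0)),((0,0,0),(np.pi/2,0,0)),((76,97,0),(-np.pi/2,0,0))]
def fk(q,all=False):
    T=np.eye(4);out=[]
    for (p,r),a in zip(J,q):
        A=np.eye(4);A[:3,:3]=(R.from_euler('xyz',r)*R.from_rotvec([0,0,a])).as_matrix();A[:3,3]=p;T=T@A;out.append(T.copy())
    return out if all else T
E
python3 - <<'E'
from fk import *
q=[1.528, 0.501, -0.427, 1.55, 0.221, 1.138, -0.21]
T=fk(q);print(T.round(3),np.degrees(np.arctan2(T[1,3],T[0,3])),np.hypot(T[0,3],T[1,3]))
from h import Rm
print(Rm([-9.63168176e-04,  9.88325562e-01,  1.52353680e-01, -1.12892084e-04]).round(3))
print(np.hypot(195.7,619.8))
E
```

```text
[[ 3.09000e-01  9.51000e-01 -1.70000e-02  2.21507e+02]
 [ 9.50000e-01 -3.10000e-01 -3.60000e-02  5.45808e+02]
 [-4.00000e-02 -5.00000e-03 -9.99000e-01  3.12391e+02]
 [ 0.00000e+00  0.00000e+00  0.00000e+00  1.00000e+00]] 67.91106482463188 589.0433894157125
[[ 0.954  0.301 -0.001]
 [ 0.301 -0.954  0.002]
 [ 0.    -0.002 -1.   ]]
649.9619450398615
```

Emit:
move_arm(deltas=[{"xyz":[3.8,-2.6,0],"rotation":[0,0,0],"gripper":1},{"xyz":[3.8,-2.6,0],"rotation":[0,0,0],"gripper":1},{"xyz":[3.8,-2.6,0],"rotation":[0,0,0],"gripper":1},{"xyz":[3.8,-2.6,0],"rotation":[0,0,0],"gripper":1},{"xyz":[3.8,-2.6,0],"rotation":[0,0,0],"gripper":1},{"xyz":[3.8,-2.6,0],"rotation":[0,0,0],"gripper":1},{"xyz":[3.8,-2.6,0],"rotation":[0,0,0],"gripper":1},{"xyz":[3.8,-2.6,0],"rotation":[0,0,0],"gripper":1},{"xyz":[3.8,-2.6,0],"rotation":[0,0,0],"gripper":1},{"xyz":[3.8,-2.6,0],"rotation":[0,0,0],"gripper":1}])

```text
clock: 2.0
tcp_pos: [480.8, -256.1, 245.7]
eef_rot: [0.0, 0.988, 0.152, 0.0]
ft_force: [0.8, -1.6, -0.0]
finger_gap: 0.1
```

Emit:
move_arm(deltas=[{"xyz":[0.6,-3.45,0.5],"gripper":1},{"xyz":[0.6,-3.45,0.5],"gripper":1},{"xyz":[0.6,-3.45,0.5],"gripper":1},{"xyz":[0.6,-3.45,0.5],"gripper":1},{"xyz":[0.6,-3.45,0.5],"gripper":1},{"xyz":[0.6,-3.45,0.5],"gripper":1},{"xyz":[0.6,-3.45,0.5],"gripper":1},{"xyz":[0.6,-3.45,0.5],"gripper":1},{"xyz":[0.6,-3.45,0.5],"gripper":1},{"xyz":[0.6,-3.45,0.5],"gripper":1}])

```text
validation failed for argument at $.de...
```

```bash
python3 - <<'E'
from h import *
print(bot.read_state()["tcp_pos"],bot.read_state()["joint_positions"].round(2))
im=bot.capture("wrist"); cv2.imwrite("pics/w1.png",im)
p=bot.camera_params("wrist")
for X in [[551.5,104,9.5],[551.5,104,98],[551.5+141*np.cos(np.radians(200)),104+141*np.sin(np.radians(200)),70],[434,92,49]]: print(proj("wrist",X,p))
E
```

```text
[ 480.75230824 -256.08973979  245.66957235] [ 0.95  0.34 -0.62  1.81  0.22  1.06 -1.02]
[-10.2791308   21.08078223]
[-113.74410565  -11.59797098]
[-20.92253071 161.1410787 ]
[-37.10696634 134.08427337]
```

View pics/w1.png

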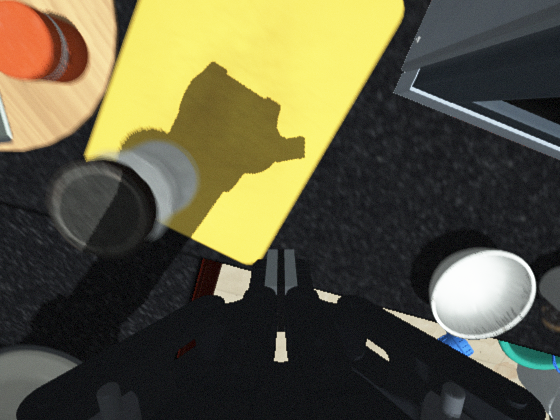

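Emit:
move_arm(deltas=[{"xyz":[0.6,-3.45,0.5],"rotation":[0,0,0],"gripper":1},{"xyz":[0.6,-3.45,0.5],"rotation":[0,0,0],"gripper":1},{"xyz":[0.6,-3.45,0.5],"rotation":[0,0,0],"gripper":1},{"xyz":[0.6,-3.45,0.5],"rotation":[0,0,0],"gripper":1},{"xyz":[0.6,-3.45,0.5],"rotation":[0,0,0],"gripper":1},{"xyz":[0.6,-3.45,0.5],"rotation":[0,0,0],"gripper":1},{"xyz":[0.6,-3.45,0.5],"rotation":[0,0,0],"gripper":1},{"xyz":[0.6,-3.45,0.5],"rotation":[0,0,0],"gripper":1},{"xyz":[0.6,-3.45,0.5],"rotation":[0,0,0],"gripper":1},{"xyz":[0.6,-3.45,0.5],"rotation":[0,0,0],"gripper":1}])

```text
clock: 3.05
tcp_pos: [433.1, 90.6, 195.5]
eef_rot: [0.0, 0.988, 0.152, 0.0]
ft_force: [0.9, -0.2, -0.2]
finger_gap: -0.0
```

```bash
python3 - <<'E'
from h import *
print(bot.read_state()["tcp_pos"],bot.read_state()["joint_positions"].round(2))
im=bot.capture("wrist"); cv2.imwrite("pics/w2.png",im)
p=bot.camera_params("wrist")
for X in [[551.5,104,9.5],[551.5,104,98],[551.5+141*np.cos(np.radians(200)),104+141*np.sin(np.radians(200)),70],[434,92,49]]: print(proj("wrist",X,p))
E
```

```text
[433.06079002  90.61025083 195.46260775] [ 0.46  0.25 -0.82  2.09  0.23  0.89 -1.75]
[313.91956023  68.63714913]
[327.30334537  50.85142867]
[321.47976155 229.13585672]
[288.23635638 195.94895379]
```

View pics/w2.png

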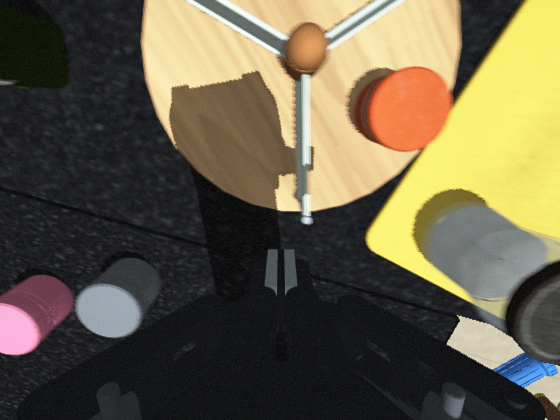

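```bash
python3 - <<'E'
from h import *
p=bot.camera_params("wrist");print(p["origin"])
print("hub",at("wrist",(306,50),85,p)); P=at("wrist",(307,217),70,p);print("post",P)
print(at("wrist",(207,5),70,p),at("wrist",(303,80),70,p))
for uv in [(143,40),(461,40),(300,212),(185,160),(420,160)]: print("rim",at("wrist",uv,9.5,p), np.hypot(*(at("wrist",uv,9.5,p)[:2]-[551.5,104])))
E
```

```text
[504.64491456 121.43784128 324.39327481]
hub [550.04773197 117.70855474  85.        ]
post [425.98268727  72.13156142  70.        ]
[558.77622124 196.25878566  70.        ] [532.22108133 112.72753234  70.        ]
rim [525.77134069 264.38577646   9.5       ] 162.43632968549775
rim [616.418746   -18.21160612   9.5       ] 138.38395952173158
rim [410.42100184  69.68349771   9.5       ] 145.19265150819692
rim [427.75500544 202.83184131   9.5       ] 158.36842025980823
rim [503.04202377 -30.92255265   9.5       ] 143.36063153114762
```

```bash
python3 - <<'E'
from h import *
s=bot.read_state();print(s["tcp_pos"],s["eef_rot"],s["dq"].round(3),s["clock"])
p=bot.camera_params("wrist");print(p["origin"],p["orientation"]); print(proj("wrist",s["tcp_pos"]+[0,0,-14],p))
im=bot.capture("wrist");s=bot.read_state();p=bot.camera_params("wrist");print(s["tcp_pos"],p["origin"],p["orientation"])
cv2.imwrite("pics/w3.png",im)
t=bot.capture("top")
M=Rm(s["eef_rot"]);print(M.T@(p["origin"]-s["tcp_pos"]))
# post circle from top
P=np.array([(578.2,238.5),(659,15.2),(420.5,56.3)])
A=np.c_[2*P,np.ones(3)];x=np.linalg.solve(A,(P**2).sum(1));print("circ",x[:2],np.sqrt(x[2]+x[:2]@x[:2]))
cv2.imwrite("pics/top3.png",cv2.resize(t[90:260,90:380],None,fx=2.7,fy=2.7,interpolation=cv2.INTER_CUBIC))
c=bot.capture("scene");cv2.imwrite("pics/sc3.png",cv2.resize(c[160:300,100:360],None,fx=3,fy=3,interpolation=cv2.INTER_CUBIC))
E
```

```text
[431.65624391  96.90150149 195.33481896] [-1.58071762e-03  9.87856204e-01  1.55361427e-01  6.69988514e-04] [ 0.045 -0.018  0.013 -0.002 -0.029  0.023  0.174] 3.1
[504.64491456 121.43784128 324.39327481] [ 0.12195962  0.79885273 -0.58197066 -0.0909413 ]
[283.3385454  263.95696184]
[432.12179607  94.41388346 195.46364066] [505.1155709  119.18676672 324.44903459] [ 0.12269217  0.799168   -0.58142793 -0.09065708]
[  77.20740846   -1.29963086 -128.90440564]
circ [551.2492941  102.47948035] 138.66478396900007
```

View pics/top3.png

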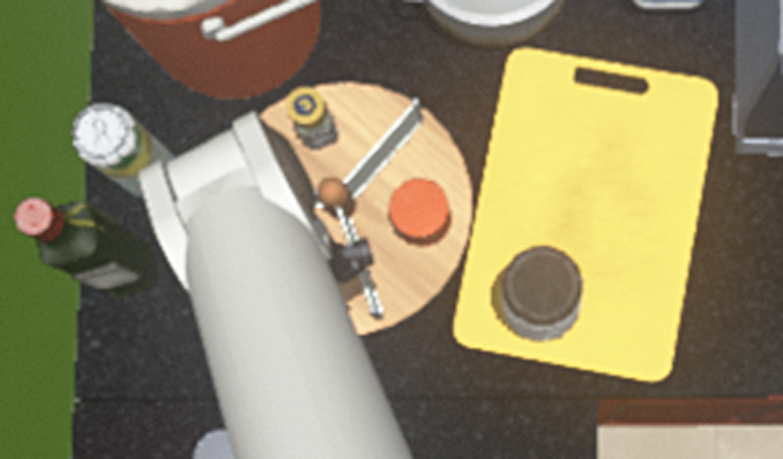

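View pics/sc3.png

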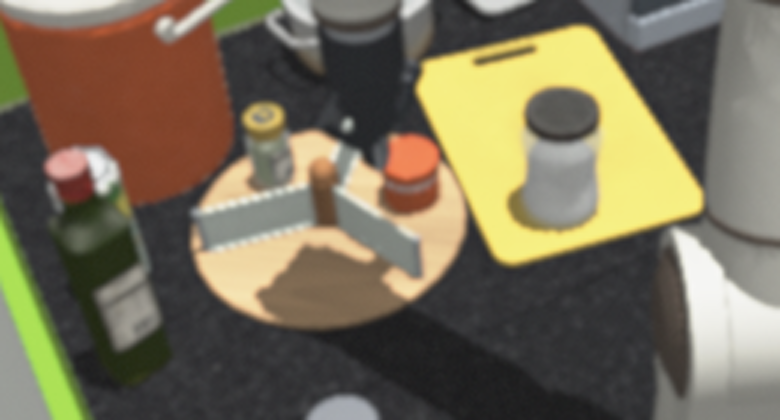

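View pics/w3.png

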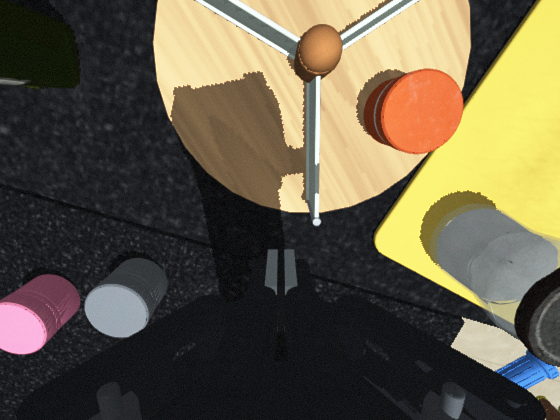

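Emit:
move_arm(deltas=[{"xyz":[0,0,1.4],"rotation":[0,0,0],"gripper":1},{"xyz":[0,0,1.8],"rotation":[0,0,0],"gripper":1},{"xyz":[0,0,1.8],"rotation":[0,0,0],"gripper":1},{"xyz":[0,0,1.8],"rotation":[0,0,0],"gripper":1},{"xyz":[0,0,1.8],"rotation":[0,0,0],"gripper":1},{"xyz":[0,0,1.8],"rotation":[0,0,0],"gripper":1},{"xyz":[0,0,1.8],"rotation":[0,0,0],"gripper":1},{"xyz":[0,0,1.4],"rotation":[0,0,0],"gripper":1},{"xyz":[0,0,1.0],"rotation":[0,0,0],"gripper":1},{"xyz":[0,0,0],"rotation":[0,0,0],"gripper":1}])

```text
clock: 4.25
tcp_pos: [432.0, 88.4, 47.7]
eef_rot: [0.0, 0.988, 0.152, -0.002]
ft_force: [0.2, 1.0, 0.2]
finger_gap: 0.0
```

```bash
cat > arc.py <<'E'
import sys
from h import *
C=np.array([551.3,103.5]); r=120.
a0,a1,vmax,v0=map(float,sys.argv[1:5])  # deg, mm/row
ends = sys.argv[5] if len(sys.argv)>5 else "ramp"
M=Rm(bot.read_state()["eef_rot"])[:2,:2]
L=r*np.radians(a1-a0); n=0; s=0;S=[0]
v=v0
while s<L-1e-6:
    rem=L-s
    v=min(v+0.7,vmax,max(1.5,rem*0.3+0.5)); s=min(L,s+v);S.append(s)
P=[C+r*np.array([np.cos(np.radians(a0)+t/r),np.sin(np.radians(a0)+t/r)]) for t in S]
P=np.array(P);D=np.diff(P,axis=0)
T=np.array([M.T@d for d in D])/10
e=np.zeros(2)
for i,t in enumerate(T):
    q=np.round(t+e,2);e=t+e-q
    if i%10==0: print()
    print("[%.2f, %.2f, 0]"%tuple(q),end=", ")
print();print(len(T),P[-1])
E
python3 arc.py 187.2 295 6.5 1
```

```text
[-0.03, 0.17, 0], [-0.04, 0.23, 0], [-0.04, 0.31, 0], [-0.04, 0.38, 0], [-0.03, 0.45, 0], [-0.01, 0.52, 0], [0.01, 0.59, 0], [0.05, 0.65, 0], [0.08, 0.64, 0], [0.11, 0.64, 0], 
[0.15, 0.63, 0], [0.19, 0.63, 0], [0.21, 0.61, 0], [0.25, 0.60, 0], [0.28, 0.58, 0], [0.32, 0.57, 0], [0.34, 0.56, 0], [0.38, 0.53, 0], [0.40, 0.51, 0], [0.43, 0.49, 0], 
[0.45, 0.46, 0], [0.48, 0.44, 0], [0.50, 0.41, 0], [0.52, 0.39, 0], [0.55, 0.36, 0], [0.56, 0.32, 0], [0.58, 0.30, 0], [0.59, 0.26, 0], [0.61, 0.23, 0], [0.62, 0.20, 0], 
[0.63, 0.16, 0], [0.64, 0.13, 0], [0.64, 0.10, 0], [0.65, 0.06, 0], [0.65, 0.02, 0], [0.56, -0.01, 0], [0.40, -0.02, 0], [0.27, -0.02, 0], [0.19, -0.02, 0], [0.15, -0.01, 0], 
[0.14, -0.02, 0], 
41 [602.01419141  -5.25693444]
```

Emit:
move_arm(deltas=[{"xyz":[-0.03,0.2,0],"rotation":[0,0,0],"gripper":1},{"xyz":[-0.03,0.25,0],"rotation":[0,0,0],"gripper":1},{"xyz":[-0.03,0.25,0],"rotation":[0,0,0],"gripper":1},{"xyz":[-0.02,0.25,0],"rotation":[0,0,0],"gripper":1},{"xyz":[-0.02,0.25,0],"rotation":[0,0,0],"gripper":1},{"xyz":[-0.01,0.25,0],"rotation":[0,0,0],"gripper":1},{"xyz":[0,0.25,0],"rotation":[0,0,0],"gripper":1},{"xyz":[0,0.3,0],"rotation":[0,0,0],"gripper":1},{"xyz":[0.02,0.35,0],"rotation":[0,0,0],"gripper":1},{"xyz":[0.03,0.4,0],"rotation":[0,0,0],"gripper":1}])

```text
clock: 5.25
tcp_pos: [440.6, 62.8, 49.3]
eef_rot: [-0.0, 0.988, 0.152, -0.0]
ft_force: [0.0, 0.2, -0.9]
finger_gap: 0.0
```

```bash
python3 - <<'E'
from h import *
s=bot.read_state();d=s["tcp_pos"][:2]-[551.3,103.5];print(s["tcp_pos"],s["ft_force"],np.hypot(*d),np.degrees(np.arctan2(d[1],d[0]))%360)
E
python3 arc.py 201 295 6.5 4.5
```

```text
[440.62776756  62.84950441  49.27833411] [ 0.00376933  0.1774392  -0.88988819] 117.90167863070907 200.1685504297049

[0.04, 0.52, 0], [0.08, 0.58, 0], [0.11, 0.64, 0], [0.16, 0.63, 0], [0.18, 0.63, 0], [0.22, 0.61, 0], [0.25, 0.60, 0], [0.28, 0.58, 0], [0.32, 0.57, 0], [0.34, 0.55, 0], 
[0.38, 0.54, 0], [0.40, 0.51, 0], [0.43, 0.48, 0], [0.45, 0.47, 0], [0.48, 0.44, 0], [0.51, 0.41, 0], [0.52, 0.38, 0], [0.55, 0.36, 0], [0.56, 0.32, 0], [0.58, 0.30, 0], 
[0.59, 0.26, 0], [0.61, 0.23, 0], [0.62, 0.20, 0], [0.63, 0.16, 0], [0.64, 0.13, 0], [0.64, 0.09, 0], [0.65, 0.06, 0], [0.65, 0.02, 0], [0.55, -0.00, 0], [0.39, -0.03, 0], 
[0.27, -0.02, 0], [0.18, -0.02, 0], [0.15, -0.01, 0], [0.13, -0.02, 0], 
34 [602.01419141  -5.25693444]
```

Contact must be near; proceed along the arc.

Emit:
move_arm(deltas=[{"xyz":[0.04,0.45,0],"rotation":[0,0,0],"gripper":1},{"xyz":[0.07,0.5,0],"rotation":[0,0,0],"gripper":1},{"xyz":[0.1,0.55,0],"rotation":[0,0,0],"gripper":1},{"xyz":[0.14,0.6,0],"rotation":[0,0,0],"gripper":1},{"xyz":[0.16,0.6,0],"rotation":[0,0,0],"gripper":1},{"xyz":[0.2,0.6,0],"rotation":[0,0,0],"gripper":1},{"xyz":[0.23,0.6,0],"rotation":[0,0,0],"gripper":1},{"xyz":[0.26,0.58,0],"rotation":[0,0,0],"gripper":1},{"xyz":[0.3,0.57,0],"rotation":[0,0,0],"gripper":1},{"xyz":[0.32,0.55,0],"rotation":[0,0,0],"gripper":1}])

```text
clock: 6.25
tcp_pos: [475.1, 14.7, 49.3]
eef_rot: [0.0, 0.988, 0.152, -0.0]
ft_force: [-0.3, 1.0, -0.4]
finger_gap: 0.2
```

```bash
python3 - <<'E'
from h import *
s=bot.read_state();d=s["tcp_pos"][:2]-[551.3,103.5];a=np.degrees(np.arctan2(d[1],d[0]))%360;print(s["tcp_pos"],s["ft_force"],np.hypot(*d),a)
t=bot.capture("top");cv2.imwrite("pics/top4.png",cv2.resize(t[90:260,90:380],None,fx=2.7,fy=2.7,interpolation=cv2.INTER_CUBIC))
E
python3 arc.py 229 295 6.5 4.5
```

```text
[475.09028776  14.73664554  49.26384866] [-0.27487619  0.96880213 -0.39315289] 116.99082585322411 229.3515419254381

[0.28, 0.44, 0], [0.34, 0.48, 0], [0.41, 0.51, 0], [0.43, 0.48, 0], [0.45, 0.47, 0], [0.49, 0.43, 0], [0.50, 0.41, 0], [0.52, 0.39, 0], [0.55, 0.35, 0], [0.56, 0.32, 0], 
[0.58, 0.30, 0], [0.60, 0.26, 0], [0.61, 0.23, 0], [0.62, 0.19, 0], [0.63, 0.16, 0], [0.63, 0.13, 0], [0.65, 0.09, 0], [0.64, 0.06, 0], [0.65, 0.02, 0], [0.55, -0.01, 0], 
[0.39, -0.02, 0], [0.26, -0.02, 0], [0.19, -0.02, 0], [0.15, -0.02, 0], [0.12, -0.01, 0], 
25 [602.01419141  -5.25693444]
```

View pics/top4.png

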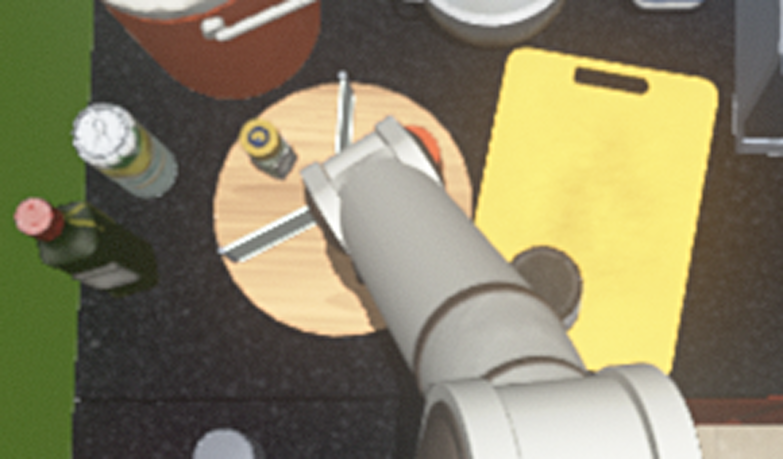

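Emit:
move_arm(deltas=[{"xyz":[0.36,0.5,0],"rotation":[0,0,0],"gripper":1},{"xyz":[0.38,0.5,0],"rotation":[0,0,0],"gripper":1},{"xyz":[0.41,0.5,0],"rotation":[0,0,0],"gripper":1},{"xyz":[0.43,0.48,0],"rotation":[0,0,0],"gripper":1},{"xyz":[0.45,0.46,0],"rotation":[0,0,0],"gripper":1},{"xyz":[0.49,0.43,0],"rotation":[0,0,0],"gripper":1},{"xyz":[0.5,0.41,0],"rotation":[0,0,0],"gripper":1},{"xyz":[0.52,0.38,0],"rotation":[0,0,0],"gripper":1},{"xyz":[0.55,0.35,0],"rotation":[0,0,0],"gripper":1},{"xyz":[0.56,0.32,0],"rotation":[0,0,0],"gripper":1}])

```text
clock: 7.3
tcp_pos: [532.6, -12.2, 49.3]
eef_rot: [-0.0, 0.988, 0.152, -0.0]
ft_force: [-1.1, 0.6, -0.2]
finger_gap: -0.2
```

```bash
python3 - <<'E'
from h import *
s=bot.read_state();d=s["tcp_pos"][:2]-[551.3,103.5];a=np.degrees(np.arctan2(d[1],d[0]))%360;print(s["tcp_pos"],s["ft_force"],np.hypot(*d),a)
t=bot.capture("top");cv2.imwrite("pics/top5.png",cv2.resize(t[90:260,90:380],None,fx=2.7,fy=2.7,interpolation=cv2.INTER_CUBIC))
E
python3 arc.py 259.5 295 6 5.
```

```text
[532.62260895 -12.24455708  49.26132394] [-1.14411139  0.56255635 -0.21800964] 117.2418331108809 260.8333522356166

[0.51, 0.26, 0], [0.55, 0.24, 0], [0.56, 0.21, 0], [0.57, 0.19, 0], [0.58, 0.16, 0], [0.58, 0.13, 0], [0.60, 0.09, 0], [0.59, 0.07, 0], [0.60, 0.04, 0], [0.60, 0.01, 0], 
[0.49, -0.01, 0], [0.34, -0.02, 0], [0.24, -0.02, 0], [0.17, -0.02, 0], [0.15, -0.02, 0], [0.07, -0.01, 0], 
16 [602.01419141  -5.25693444]
```

View pics/top5.png

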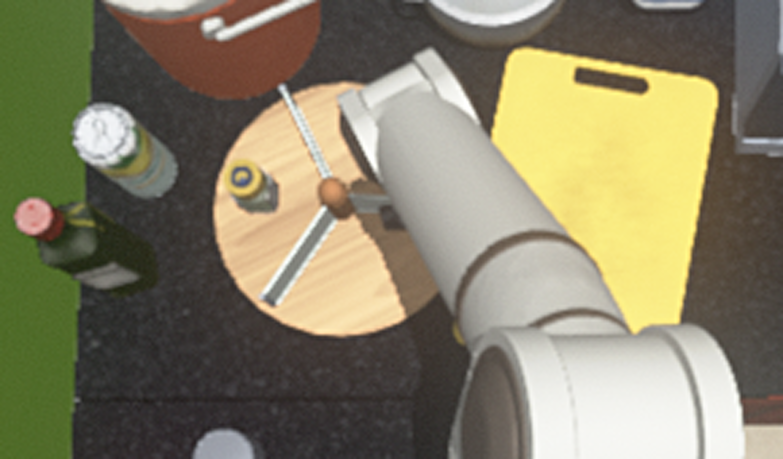

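Emit:
move_arm(deltas=[{"xyz":[0.55,0.28,0],"rotation":[0,0,0],"gripper":1},{"xyz":[0.56,0.25,0],"rotation":[0,0,0],"gripper":1},{"xyz":[0.57,0.22,0],"rotation":[0,0,0],"gripper":1},{"xyz":[0.58,0.19,0],"rotation":[0,0,0],"gripper":1},{"xyz":[0.59,0.16,0],"rotation":[0,0,0],"gripper":1},{"xyz":[0.6,0.13,0],"rotation":[0,0,0],"gripper":1},{"xyz":[0.6,0.09,0],"rotation":[0,0,0],"gripper":1},{"xyz":[0.6,0.06,0],"rotation":[0,0,0],"gripper":1},{"xyz":[0.6,0.03,0],"rotation":[0,0,0],"gripper":1},{"xyz":[0.5,0,0],"rotation":[0,0,0],"gripper":1}])

```text
clock: 8.35
tcp_pos: [591.8, -8.1, 49.3]
eef_rot: [-0.0, 0.988, 0.152, 0.0]
ft_force: [-1.1, 0.5, -0.0]
finger_gap: -0.0
```

```bash
python3 - <<'E'
from h import *
s=bot.read_state();d=s["tcp_pos"][:2]-[551.3,103.5];a=np.degrees(np.arctan2(d[1],d[0]))%360;print(s["tcp_pos"],s["ft_force"],np.hypot(*d),a)
t=bot.capture("top");cv2.imwrite("pics/top6.png",cv2.resize(t[90:260,90:380],None,fx=2.7,fy=2.7,interpolation=cv2.INTER_CUBIC))
E
```

```text
[591.7924961   -8.09606324  49.32474065] [-1.07429395  0.54136576 -0.01278488] 118.7153047019259 289.94324164353236
```

View pics/top6.png

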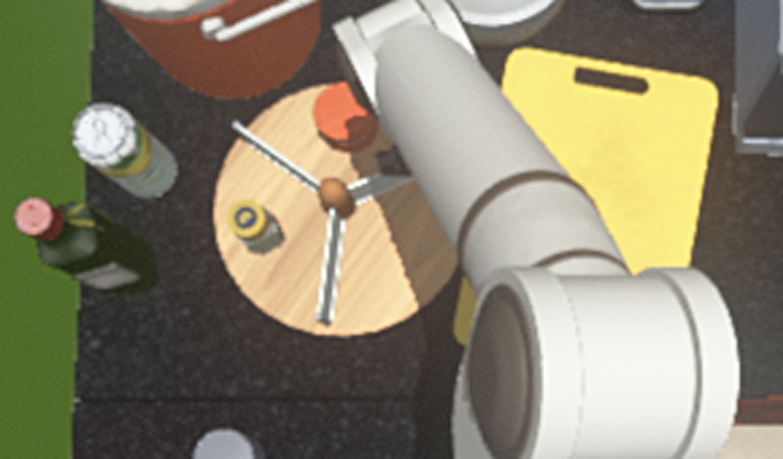

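```bash
cat > post.py <<'E'
import sys
from h import *
a=list(map(float,sys.argv[1:]))
p=bot.camera_params("top")
for u,v in zip(a[::2],a[1::2]):
    P=at("top",(90+(u+.5)/2.7-.5,90+(v+.5)/2.7-.5),70,p)[:2]-[551.3,103.5];print(P.round(1),np.hypot(*P).round(1),(np.degrees(np.arctan2(P[1],P[0]))%360).round(1))
E
python3 post.py 324 321 237 126
```

```text
[-139.    10.4] 139.4 175.7
[ 81.8 112. ] 138.7 53.9
```

Emit:
move_arm(deltas=[{"xyz":[0.45,0,0],"rotation":[0,0,0],"gripper":1},{"xyz":[0.4,-0.02,0],"rotation":[0,0,0],"gripper":1},{"xyz":[0.3,-0.03,0],"rotation":[0,0,0],"gripper":1},{"xyz":[0.25,-0.03,0],"rotation":[0,0,0],"gripper":1},{"xyz":[0.15,-0.02,0],"rotation":[0,0,0],"gripper":1},{"xyz":[0.1,0,0],"rotation":[0,0,0],"gripper":1},{"xyz":[0,0,0],"rotation":[0,0,0],"gripper":1},{"xyz":[-0.3,0.1,0],"rotation":[0,0,0],"gripper":1},{"xyz":[-0.6,0.2,0],"rotation":[0,0,0],"gripper":1},{"xyz":[-0.6,0.2,0],"rotation":[0,0,0],"gripper":1}])

```text
clock: 9.4
tcp_pos: [593.4, -12.1, 49.3]
eef_rot: [0.0, 0.988, 0.152, -0.0]
ft_force: [1.2, -0.2, 1.1]
finger_gap: -0.1
```

```bash
python3 - <<'E'
from h import *
s=bot.read_state();d=s["tcp_pos"][:2]-[551.3,103.5];a=np.degrees(np.arctan2(d[1],d[0]))%360;print(s["tcp_pos"],s["ft_force"],np.hypot(*d),a)
t=bot.capture("top");cv2.imwrite("pics/top7.png",cv2.resize(t[90:260,90:380],None,fx=2.7,fy=2.7,interpolation=cv2.INTER_CUBIC))
E
```

```text
[593.38083373 -12.13065855  49.31406059] [ 1.20546613 -0.17219262  1.08674768] 123.04976946043682 289.9976879220629
```

View pics/top7.png

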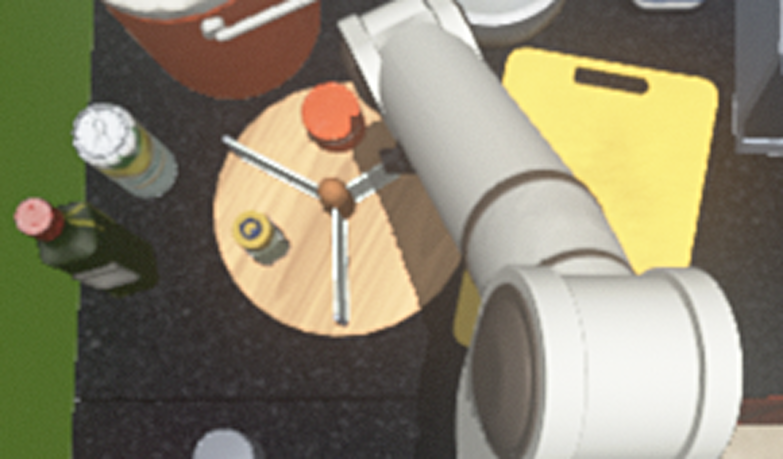

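Emit:
move_arm(deltas=[{"xyz":[0,0,-1],"rotation":[0,0,0],"gripper":1},{"xyz":[0,0,-2],"rotation":[0,0,0],"gripper":1},{"xyz":[0,0,-2.5],"rotation":[0,0,0],"gripper":1},{"xyz":[0,0,-2.5],"rotation":[0,0,0],"gripper":1},{"xyz":[0,0,-2.5],"rotation":[0,0,0],"gripper":1},{"xyz":[0,0,-2.5],"rotation":[0,0,0],"gripper":1},{"xyz":[0,0,-2.5],"rotation":[0,0,0],"gripper":1},{"xyz":[0,0,-2.5],"rotation":[0,0,0],"gripper":1},{"xyz":[0,0,-1.5],"rotation":[0,0,0],"gripper":1},{"xyz":[0,0,-0.5],"rotation":[0,0,0],"gripper":1}])

```text
clock: 10.45
tcp_pos: [594.9, -11.4, 251.7]
eef_rot: [0.0, 0.988, 0.152, 0.002]
ft_force: [-0.1, 0.1, -0.3]
finger_gap: -0.1
```

```bash
python3 post.py 341 322 228 141; python3 - <<'E'
from h import *
s=bot.read_state();print(s["tcp_pos"],s["joint_positions"].round(3))
im=bot.capture("wrist"); cv2.imwrite("pics/w8.png",im); marks("wrist",["sugar_jar_mid"])
p=bot.camera_params("wrist");np.save("p8.npy",p,allow_pickle=True)
E
```

```text
[-140.3   -8.1] 140.5 183.3
[ 64.6 121.6] 137.7 62.0
[594.90539123 -11.36488525 251.66468446] [ 0.532  0.457 -0.74   1.683  0.337  1.129 -1.566]
```

View pics/w8.png

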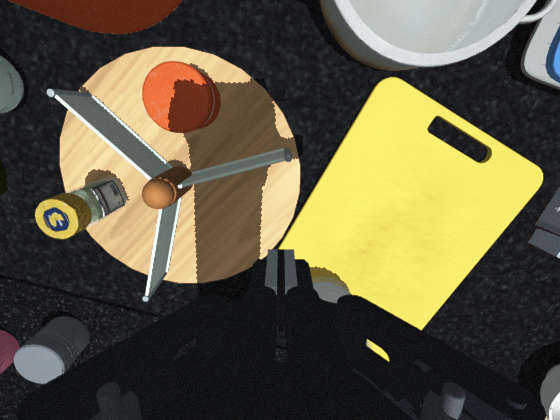

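```bash
cat > plan.py <<'E'
from h import *
def pose(u_deg,t_deg):
    u=np.radians(u_deg);t=np.radians(t_deg)
    x=np.array([np.cos(u),np.sin(u),0]);z0=np.array([0,0,-1.]);y=np.cross(z0,x)
    z=np.cos(t)*z0+np.sin(t)*x; x2=np.cross(y,z)
    return np.c_[x2,y,z]
def seg(p0,R0,p1,R1,n,prof=None):
    """rows: xyz cm in tool frame, rotvec"""
    w=R.from_matrix(R0.T@R1).as_rotvec(); prof=np.ones(n) if prof is None else np.array(prof,float); prof=prof/prof.sum();s=0
    for k in prof:
        Rk=R0@R.from_rotvec(w*s).as_matrix(); d=Rk.T@((p1-p0)*k)/10; s+=k
        print(d.round(2),(w*k).round(3))
E
python3 - <<'E'
from plan import *
s=bot.read_state()
R0=Rm(s["eef_rot"]);p0=s["tcp_pos"]
print(np.degrees(R.from_matrix(R0.T@pose(62.6,40)).as_rotvec()))
seg(p0,R0,np.array([395,-230,230.]),pose(62.6,0),10,[.5,1,1,1,1,1,1,1,.7,.4])
E
```

```text
[ 15.77448163  37.84621964 -43.17887814]
[-1.49  0.86  0.11] [ 0.    -0.    -0.046]
[-3.05  1.59  0.23] [ 0.    -0.    -0.091]
[-3.18  1.3   0.23] [ 0.    -0.    -0.091]
[-3.29  1.01  0.23] [ 0.    -0.    -0.091]
[-3.36  0.7   0.23] [ 0.    -0.    -0.091]
[-3.41  0.39  0.23] [ 0.    -0.    -0.091]
[-3.43  0.08  0.23] [ 0.    -0.    -0.091]
[-3.43 -0.24  0.23] [ 0.    -0.    -0.091]
[-2.37 -0.38  0.16] [ 0.    -0.    -0.064]
[-1.34 -0.31  0.09] [ 0.    -0.    -0.037]
```

Emit:
move_arm(deltas=[{"xyz":[-1.5,0.85,0.1],"rotation":[0,0,-0.045],"gripper":1},{"xyz":[-3.05,1.6,0.2],"rotation":[0,0,-0.09],"gripper":0.5},{"xyz":[-3.2,1.3,0.2],"rotation":[0,0,-0.09],"gripper":0.5},{"xyz":[-3.3,1.0,0.2],"rotation":[0,0,-0.09],"gripper":0.5},{"xyz":[-3.35,0.7,0.2],"rotation":[0,0,-0.09],"gripper":0.5},{"xyz":[-3.4,0.4,0.2],"rotation":[0,0,-0.09],"gripper":0.5},{"xyz":[-3.45,0.1,0.2],"rotation":[0,0,-0.09],"gripper":0.5},{"xyz":[-3.45,-0.25,0.2],"rotation":[0,0,-0.09],"gripper":0.5},{"xyz":[-2.4,-0.4,0.2],"rotation":[0,0,-0.065],"gripper":0.5},{"xyz":[-1.35,-0.3,0.1],"rotation":[0,0,-0.04],"gripper":0.5}])

```text
clock: 11.55
tcp_pos: [389.9, -231.0, 229.7]
eef_rot: [-0.001, 0.856, 0.516, -0.001]
ft_force: [1.0, -0.1, 0.3]
finger_gap: 42.9
```

```bash
python3 - <<'E'
from plan import *
s=bot.read_state();print(s["tcp_pos"],s["eef_rot"],s["joint_positions"].round(3),s["finger_gap"])
R0=Rm(s["eef_rot"]);print(R0.round(3))
seg(s["tcp_pos"],R0,np.array([395,-240,190.]),pose(62.6,40),10)
E
```

```text
[ 389.94560056 -230.95945359  229.67566141] [-0.00137893  0.8564174   0.51628141 -0.00091644] [ 1.27   0.227 -0.886  2.027  0.211  0.983 -0.208] 42.92736923840672
[[ 0.467  0.884 -0.003]
 [ 0.884 -0.467  0.001]
 [-0.    -0.003 -1.   ]]
[-0.06  0.09  0.4 ] [-0.     0.07  -0.001]
[-0.08  0.09  0.39] [-0.     0.07  -0.001]
[-0.11  0.09  0.38] [-0.     0.07  -0.001]
[-0.14  0.09  0.38] [-0.     0.07  -0.001]
[-0.16  0.09  0.37] [-0.     0.07  -0.001]
[-0.19  0.09  0.35] [-0.     0.07  -0.001]
[-0.21  0.09  0.34] [-0.     0.07  -0.001]
[-0.24  0.09  0.32] [-0.     0.07  -0.001]
[-0.26  0.09  0.31] [-0.     0.07  -0.001]
[-0.28  0.09  0.29] [-0.     0.07  -0.001]
```

Emit:
move_arm(deltas=[{"xyz":[0,0,0],"rotation":[0,0.07,0],"gripper":0.5},{"xyz":[0,0,0],"rotation":[0,0.07,0],"gripper":0.5},{"xyz":[0,0,0],"rotation":[0,0.07,0],"gripper":0.5},{"xyz":[0,0,0],"rotation":[0,0.07,0],"gripper":0.5},{"xyz":[0,0,0],"rotation":[0,0.07,0],"gripper":0.5},{"xyz":[0,0,0],"rotation":[0,0.07,0],"gripper":0.5},{"xyz":[0,0,0],"rotation":[0,0.07,0],"gripper":0.5},{"xyz":[0,0,0],"rotation":[0,0.07,0],"gripper":0.5},{"xyz":[0,0,0],"rotation":[0,0.07,0],"gripper":0.5},{"xyz":[0,0,0],"rotation":[0,0.07,0],"gripper":0.5}])

```text
clock: 12.55
tcp_pos: [392.3, -229.2, 230.4]
eef_rot: [-0.179, 0.804, 0.485, 0.295]
ft_force: [0.0, 1.1, -1.9]
finger_gap: 42.5
```

```bash
python3 - <<'E'
from plan import *
s=bot.read_state();print(s["tcp_pos"],s["eef_rot"],s["joint_positions"].round(3),s["finger_gap"])
R0=Rm(s["eef_rot"]);print(R0.round(3), np.degrees(np.arccos(-R0[2,2])))
t=bot.capture("top");cv2.imwrite("pics/top8.png",t)
t=bot.capture("scene");cv2.imwrite("pics/sc8.png",t)
E
```

```text
[ 392.27202605 -229.19708152  230.39747687] [-0.17859857  0.80400296  0.48452118  0.2948237 ] [ 1.692  0.546 -0.97   1.959 -0.265  1.073  0.416] 42.47352237461834
[[ 0.357  0.884  0.301]
 [ 0.674 -0.467  0.573]
 [ 0.647 -0.001 -0.762]] 40.327034213555784
```

View pics/top8.png

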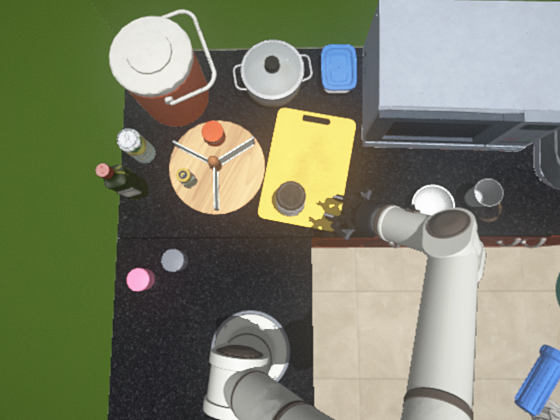

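View pics/sc8.png

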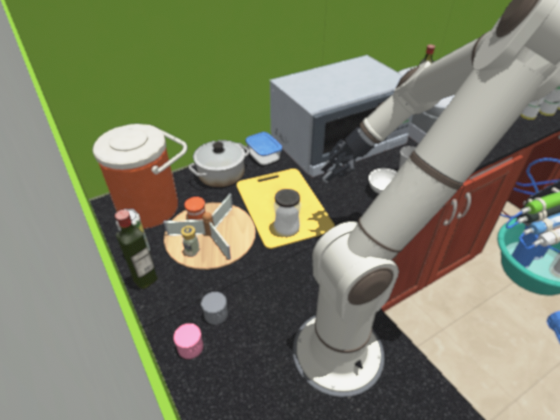

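```bash
python3 - <<'E'
from plan import *
t=cv2.imread("pics/top8.png"); c=t[170:230,260:330]; big=cv2.resize(c,None,fx=8,fy=8,interpolation=cv2.INTER_CUBIC);cv2.imwrite("pics/jar8.png",big)
b=cv2.resize(t[90:260,90:380],None,fx=2.7,fy=2.7,interpolation=cv2.INTER_CUBIC);cv2.imwrite("pics/top8c.png",b)
marks("scene",["sugar_jar_mid"]);marks("top",["sugar_jar_mid"])
E
```

```text
scene sugar_jar_mid 0.66 [286.6 211.5] [ 441.8 -122.5   81. ]
top sugar_jar_mid 0.61 [291.8 196.2] [ 444.7 -126.8   81. ]
```

View pics/jar8.png

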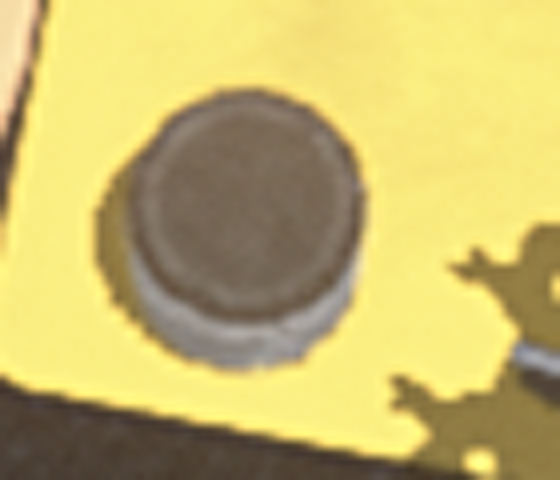

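View pics/top8c.png

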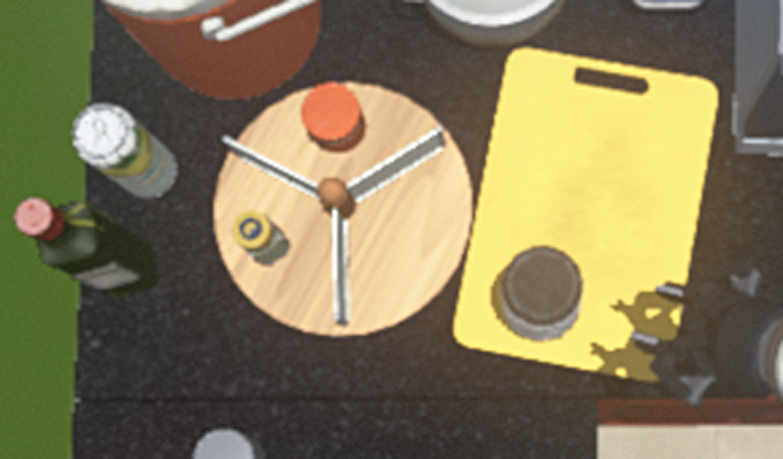

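```bash
python3 - <<'E'
from plan import *
J=at("top",(290.45,195.2),151)[:2];C=np.array([551.3,103.5])
# visible base bottom edge: rear extent at z=11
print(J, at("top",(290.4,170+370/8-.4),11))
d=C-J;print(np.hypot(*d),np.degrees(np.arctan2(d[1],d[0])))
E
```

```text
[ 435.79297092 -122.44904037] [ 395.81810323 -122.6307011    11.        ]
253.76138912624705 62.92350394907936
```

```bash
python3 - <<'E'
from plan import *
s=bot.read_state();R0=Rm(s["eef_rot"]);p0=s["tcp_pos"];print(p0)
print("tiltneeded",np.degrees(R.from_matrix(R0.T@pose(63,40)).as_rotvec()))
seg(p0,R0,np.array([400.,-193.5,40]),pose(63,40),10,[.6,1,1,1,1,1,1,.8,.5,.3])
E
```

```text
[ 392.532374   -229.00050735  230.58932436]
tiltneeded [ 0.44802662 -0.15133117 -0.68405748]
[-0.7  -0.07  1.23] [ 0.001 -0.    -0.001]
[-1.17 -0.12  2.05] [ 0.001 -0.    -0.001]
[-1.17 -0.12  2.05] [ 0.001 -0.    -0.001]
[-1.17 -0.12  2.05] [ 0.001 -0.    -0.001]
[-1.17 -0.12  2.05] [ 0.001 -0.    -0.001]
[-1.17 -0.12  2.05] [ 0.001 -0.    -0.001]
[-1.17 -0.12  2.05] [ 0.001 -0.    -0.001]
[-0.93 -0.09  1.64] [ 0.001 -0.    -0.001]
[-0.58 -0.06  1.03] [ 0.    -0.    -0.001]
[-0.35 -0.03  0.62] [ 0. -0. -0.]
```

Emit:
move_arm(deltas=[{"xyz":[-0.7,-0.1,1.2],"rotation":[0,0,0],"gripper":0.5},{"xyz":[-1.2,-0.1,2.05],"rotation":[0,0,0],"gripper":0.5},{"xyz":[-1.2,-0.1,2.05],"rotation":[0,0,0],"gripper":0.5},{"xyz":[-1.2,-0.1,2.05],"rotation":[0,0,0],"gripper":0.5},{"xyz":[-1.2,-0.1,2.05],"rotation":[0,0,0],"gripper":0.5},{"xyz":[-1.2,-0.1,2.05],"rotation":[0,0,0],"gripper":0.5},{"xyz":[-1.1,-0.1,2.0],"rotation":[0,0,0],"gripper":0.5},{"xyz":[-0.9,-0.1,1.6],"rotation":[0,0,0],"gripper":0.5},{"xyz":[-0.5,0,1.0],"rotation":[0,0,0],"gripper":0.5},{"xyz":[-0.2,0,0.4],"rotation":[0,0,0],"gripper":0.5}])

```text
clock: 13.75
tcp_pos: [401.9, -194.7, 44.7]
eef_rot: [-0.177, 0.804, 0.486, 0.293]
ft_force: [0.1, -0.2, 0.6]
finger_gap: 42.7
```

```bash
python3 - <<'E'
from plan import *
s=bot.read_state();print(s["tcp_pos"],s["ft_force"].round(1),s["joint_positions"].round(3),s["finger_gap"])
t=bot.capture("top");cv2.imwrite("pics/top9c.png",cv2.resize(t[150:260,200:460],None,fx=3,fy=3,interpolation=cv2.INTER_CUBIC))
t=bot.capture("wrist");cv2.imwrite("pics/w9.png",t)
s=bot.read_state();print(s["tcp_pos"]);R0=Rm(s["eef_rot"]);print(R0.round(3))
E
```

```text
[ 401.940365   -194.66965051   44.71582242] [ 0.1 -0.2  0.6] [ 1.51   0.852 -0.8    2.063 -0.126  0.683  0.458] 42.7163806667553
[ 402.05225202 -195.22579067   45.17635156]
[[ 0.356  0.885  0.3  ]
 [ 0.677 -0.465  0.57 ]
 [ 0.644  0.    -0.765]]
```

View pics/top9c.png

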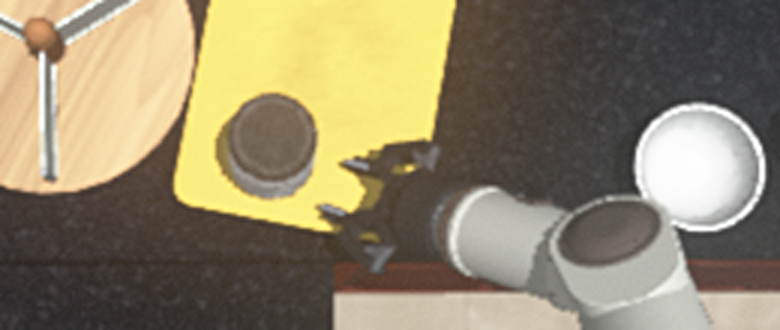

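View pics/w9.png

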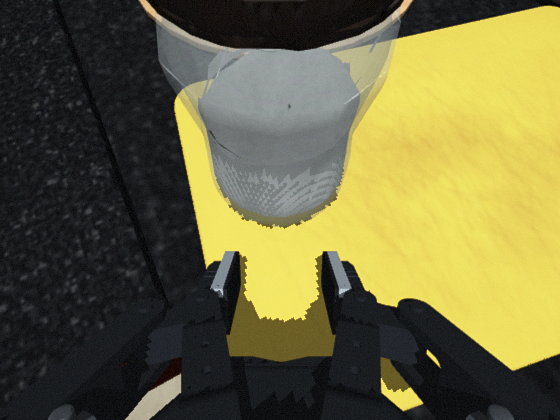

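Emit:
move_arm(deltas=[{"xyz":[-0.11,0,0.14],"rotation":[0,0,0],"gripper":0.5},{"xyz":[-0.11,0,0.14],"rotation":[0,0,0],"gripper":0.5},{"xyz":[-0.11,0,0.13],"rotation":[0,0,0],"gripper":0.5},{"xyz":[-0.11,0,0.13],"rotation":[0,0,0],"gripper":0.5},{"xyz":[0.19,0,0.16],"rotation":[0,0,0],"gripper":0.5},{"xyz":[0.23,-0.01,0.19],"rotation":[0,0,0],"gripper":0.5},{"xyz":[0.23,-0.01,0.19],"rotation":[0,0,0],"gripper":0.5},{"xyz":[0.23,-0.01,0.19],"rotation":[0,0,0],"gripper":0.5},{"xyz":[0.23,-0.01,0.19],"rotation":[0,0,0],"gripper":0.5},{"xyz":[0.19,-0.01,0.16],"rotation":[0,0,0],"gripper":0.5}])

```text
clock: 14.85
tcp_pos: [409.3, -180.0, 38.2]
eef_rot: [-0.177, 0.804, 0.485, 0.294]
ft_force: [-0.1, -0.0, -0.5]
finger_gap: 42.9
```

Emit:
move_arm(deltas=[{"xyz":[0.19,-0.01,0.16],"rotation":[0,0,0],"gripper":0.5},{"xyz":[0.19,-0.01,0.16],"rotation":[0,0,0],"gripper":0.5},{"xyz":[0.23,-0.01,0.19],"rotation":[0,0,0],"gripper":0.5},{"xyz":[0.23,-0.01,0.19],"rotation":[0,0,0],"gripper":0.5},{"xyz":[0.27,-0.01,0.22],"rotation":[0,0,0],"gripper":0.5},{"xyz":[0.27,-0.01,0.22],"rotation":[0,0,0],"gripper":0.5},{"xyz":[0.31,-0.01,0.26],"rotation":[0,0,0],"gripper":0.5},{"xyz":[0.31,-0.01,0.26],"rotation":[0,0,0],"gripper":0.5},{"xyz":[0.31,-0.01,0.26],"rotation":[0,0,0],"gripper":0.5},{"xyz":[0.31,-0.01,0.26],"rotation":[0,0,0],"gripper":0.5}])

```text
clock: 15.85
tcp_pos: [424.4, -149.6, 38.2]
eef_rot: [-0.177, 0.804, 0.485, 0.294]
ft_force: [-1.0, -2.9, -1.3]
finger_gap: 42.9
```

```bash
python3 - <<'E'
from plan import *
s=bot.read_state();print(s["tcp_pos"],s["ft_force"].round(1),s["finger_gap"])
t=bot.capture("wrist");cv2.imwrite("pics/w10.png",t)
E
```

```text
[ 424.41214857 -149.57912811   38.23679914] [-1.  -2.9 -1.3] 42.88323893757227
```

View pics/w10.png

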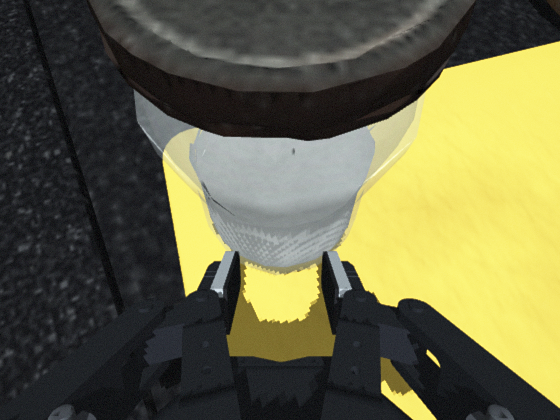

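Emit:
move_arm(deltas=[{"xyz":[0.31,-0.01,0.26],"rotation":[0,0,0],"gripper":0.5},{"xyz":[0.31,-0.01,0.26],"rotation":[0,0,0],"gripper":0.5},{"xyz":[0.31,-0.01,0.26],"rotation":[0,0,0],"gripper":0.5},{"xyz":[0.31,-0.01,0.26],"rotation":[0,0,0],"gripper":0.5},{"xyz":[0.31,-0.01,0.26],"rotation":[0,0,0],"gripper":0.5},{"xyz":[0.31,-0.01,0.26],"rotation":[0,0,0],"gripper":0.5},{"xyz":[0.31,-0.01,0.26],"rotation":[0,0,0],"gripper":0.5},{"xyz":[0.31,-0.01,0.26],"rotation":[0,0,0],"gripper":0.5},{"xyz":[0.31,-0.01,0.26],"rotation":[0,0,0],"gripper":0.5},{"xyz":[0.31,-0.01,0.26],"rotation":[0,0,0],"gripper":0.5}])

```text
clock: 16.9
tcp_pos: [442.3, -113.1, 38.4]
eef_rot: [-0.177, 0.804, 0.485, 0.294]
ft_force: [-2.0, -2.8, -1.2]
finger_gap: 43.0
```

```bash
python3 - <<'E'
from plan import *
s=bot.read_state();print(s["tcp_pos"],s["ft_force"].round(1),s["finger_gap"])
t=bot.capture("top");cv2.imwrite("pics/top11.png",cv2.resize(t[90:260,90:380],None,fx=2.7,fy=2.7,interpolation=cv2.INTER_CUBIC))
E
```

```text
[ 442.30049081 -113.09960662   38.39199851] [-2.  -2.8 -1.2] 42.96052317939015
```

View pics/top11.png

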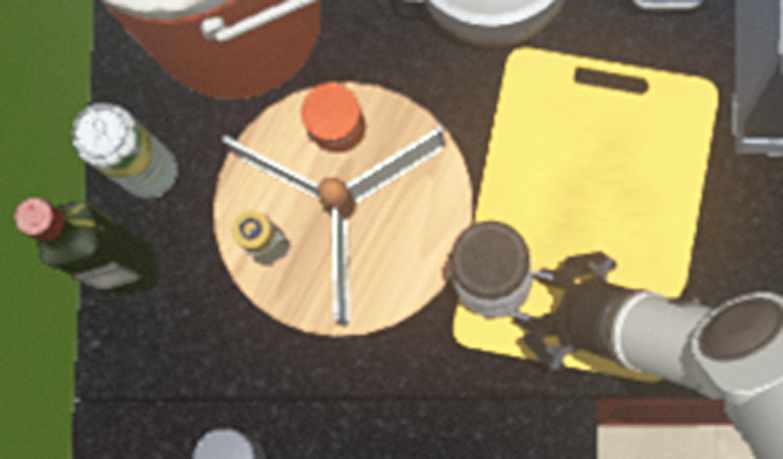

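Emit:
move_arm(deltas=[{"xyz":[0.31,-0.01,0.26],"rotation":[0,0,0],"gripper":0.5},{"xyz":[0.31,-0.01,0.26],"rotation":[0,0,0],"gripper":0.5},{"xyz":[0.31,-0.01,0.26],"rotation":[0,0,0],"gripper":0.5},{"xyz":[0.31,-0.01,0.26],"rotation":[0,0,0],"gripper":0.5},{"xyz":[0.31,-0.01,0.26],"rotation":[0,0,0],"gripper":0.5},{"xyz":[0.31,-0.01,0.26],"rotation":[0,0,0],"gripper":0.5},{"xyz":[0.31,-0.01,0.26],"rotation":[0,0,0],"gripper":0.5},{"xyz":[0.31,-0.01,0.26],"rotation":[0,0,0],"gripper":0.5},{"xyz":[0.31,-0.01,0.26],"rotation":[0,0,0],"gripper":0.5},{"xyz":[0.31,-0.01,0.26],"rotation":[0,0,0],"gripper":0.5}])

```text
clock: 17.95
tcp_pos: [460.5, -77.1, 38.6]
eef_rot: [-0.177, 0.804, 0.485, 0.294]
ft_force: [-2.6, -2.2, 2.2]
finger_gap: 42.6
```

```bash
python3 - <<'E'
from plan import *
s=bot.read_state();print(s["tcp_pos"],s["ft_force"].round(1),s["finger_gap"])
p=bot.camera_params("top")
print(at("top",(90+491.5/2.7-.5,90+258.5/2.7-.5),151,p))
t=bot.capture("top");cv2.imwrite("pics/top12.png",cv2.resize(t[90:260,90:380],None,fx=2.7,fy=2.7,interpolation=cv2.INTER_CUBIC))
E
```

```text
[460.50524025 -77.11544159  38.63377175] [-2.6 -2.2  2.2] 42.60377164531581
[464.12919294 -70.74861368 151.        ]
```

View pics/top12.png

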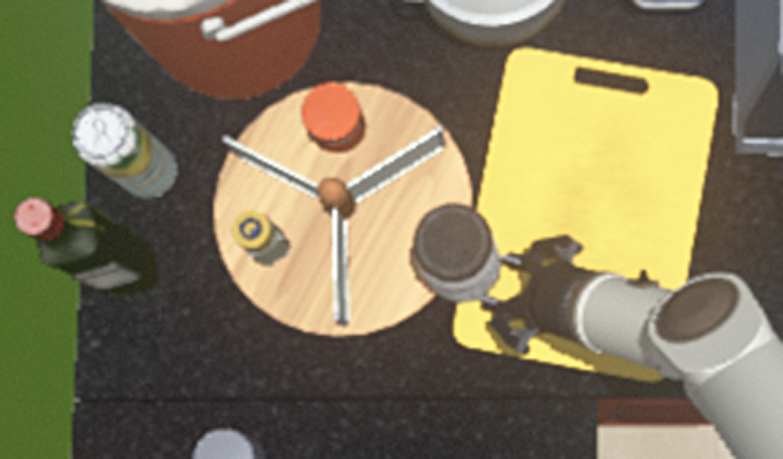

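Emit:
move_arm(deltas=[{"xyz":[0.31,-0.01,0.26],"rotation":[0,0,0],"gripper":0.5},{"xyz":[0.31,-0.01,0.26],"rotation":[0,0,0],"gripper":0.5},{"xyz":[0.31,-0.01,0.26],"rotation":[0,0,0],"gripper":0.5},{"xyz":[0.31,-0.01,0.26],"rotation":[0,0,0],"gripper":0.5},{"xyz":[0.31,-0.01,0.26],"rotation":[0,0,0],"gripper":0.5},{"xyz":[0.31,-0.01,0.26],"rotation":[0,0,0],"gripper":0.5},{"xyz":[0.31,-0.01,0.26],"rotation":[0,0,0],"gripper":0.5},{"xyz":[0.31,-0.01,0.26],"rotation":[0,0,0],"gripper":0.5},{"xyz":[0.31,-0.01,0.26],"rotation":[0,0,0],"gripper":0.5},{"xyz":[0.31,-0.01,0.26],"rotation":[0,0,0],"gripper":0.5}])

```text
clock: 19.0
tcp_pos: [478.2, -40.6, 38.5]
eef_rot: [-0.177, 0.804, 0.485, 0.294]
ft_force: [-0.5, -2.2, -2.2]
finger_gap: 42.6
```

```bash
python3 - <<'E'
from plan import *
s=bot.read_state();print(s["tcp_pos"],s["ft_force"].round(1),s["finger_gap"])
t=bot.capture("top");cv2.imwrite("pics/top13.png",cv2.resize(t[90:260,90:380],None,fx=2.7,fy=2.7,interpolation=cv2.INTER_CUBIC))
E
```

```text
[478.17402452 -40.55396193  38.51101795] [-0.5 -2.2 -2.2] 42.63240508008333
```

View pics/top13.png

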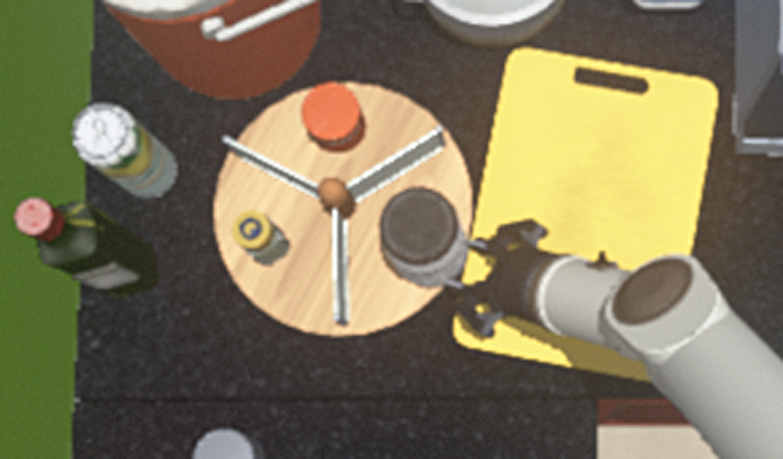

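Emit:
move_arm(deltas=[{"xyz":[0.31,-0.01,0.26],"rotation":[0,0,0],"gripper":0.5},{"xyz":[0.31,-0.01,0.26],"rotation":[0,0,0],"gripper":0.5},{"xyz":[0.27,-0.01,0.22],"rotation":[0,0,0],"gripper":0.5},{"xyz":[0.23,-0.01,0.19],"rotation":[0,0,0],"gripper":0.5},{"xyz":[0.23,-0.01,0.19],"rotation":[0,0,0],"gripper":0.5},{"xyz":[0.15,0,0.13],"rotation":[0,0,0],"gripper":0.5},{"xyz":[0.12,0,0.1],"rotation":[0,0,0],"gripper":0.5},{"xyz":[0.08,0,0.06],"rotation":[0,0,0],"gripper":0.5},{"xyz":[0,0,0],"rotation":[0,0,0],"gripper":0.5},{"xyz":[0,0,0],"rotation":[0,0,0],"gripper":0.5}])

```text
clock: 20.05
tcp_pos: [488.0, -21.0, 38.8]
eef_rot: [-0.177, 0.804, 0.485, 0.294]
ft_force: [-1.2, -0.4, -0.0]
finger_gap: 42.6
```

```bash
python3 - <<'E'
from plan import *
s=bot.read_state();print(s["tcp_pos"],s["ft_force"].round(1),s["finger_gap"])
print(at("top",(90+420.5/2.7-.5,90+226.5/2.7-.5),149.5))
t=bot.capture("top");cv2.imwrite("pics/top14.png",cv2.resize(t[90:260,90:380],None,fx=2.7,fy=2.7,interpolation=cv2.INTER_CUBIC))
t=bot.capture("scene");cv2.imwrite("pics/sc14.png",cv2.resize(t[160:300,100:360],None,fx=3,fy=3,interpolation=cv2.INTER_CUBIC))
E
```

```text
[487.95355853 -20.99244407  38.79658511] [-1.2 -0.4 -0. ] 42.61397359563495
[498.67625323   2.10266307 149.5       ]
```

View pics/top14.png

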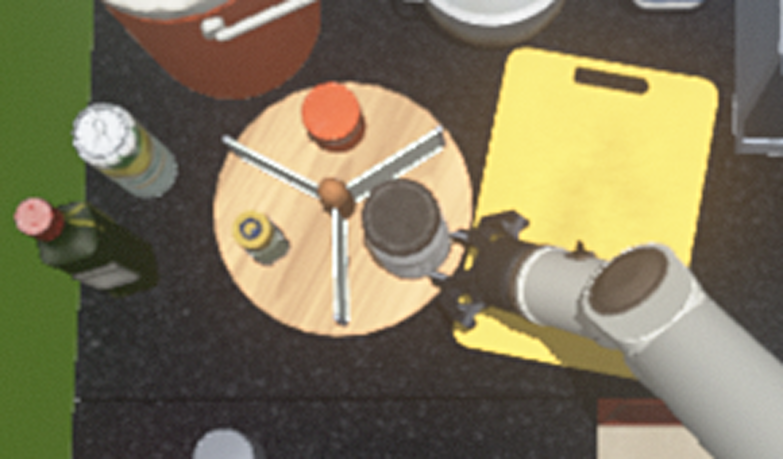

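View pics/sc14.png

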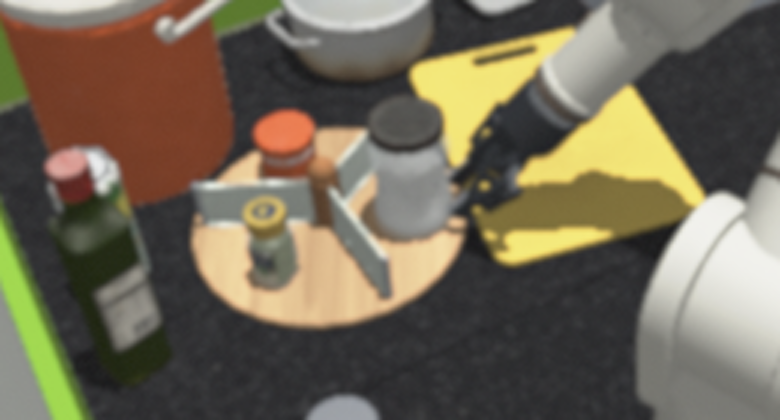

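Emit:
move_arm(deltas=[{"xyz":[-0.15,0,-0.13],"rotation":[0,0,0],"gripper":0.5},{"xyz":[-0.31,0,-0.26],"rotation":[0,0,0],"gripper":0.5},{"xyz":[-0.46,0,-0.39],"rotation":[0,0,0],"gripper":0.5},{"xyz":[-0.6,0,-0.5],"rotation":[0,0,0],"gripper":0.5},{"xyz":[-0.76,0,-0.64],"rotation":[0,0,0],"gripper":0.5},{"xyz":[-1.0,0,-0.85],"rotation":[0,0,0],"gripper":0.5},{"xyz":[-1.0,0,-0.85],"rotation":[0,0,0],"gripper":0.5},{"xyz":[-1.0,0,-0.85],"rotation":[0,0,0],"gripper":0.5},{"xyz":[-0.76,0,-0.64],"rotation":[0,0,0],"gripper":0.5},{"xyz":[-0.4,0,-0.33],"rotation":[0,0,0],"gripper":0.5}])

```text
clock: 21.15
tcp_pos: [448.3, -97.4, 38.7]
eef_rot: [-0.177, 0.805, 0.485, 0.294]
ft_force: [0.0, -0.5, -0.2]
finger_gap: 42.7
```

```bash
python3 - <<'E'
from plan import *
s=bot.read_state();print(s["tcp_pos"],s["ft_force"].round(1))
t=bot.capture("top");b=cv2.resize(t[90:260,90:380],None,fx=2.7,fy=2.7,interpolation=cv2.INTER_CUBIC);cv2.imwrite("pics/top15.png",b)
E
```

```text
[448.2697759  -97.3914374   38.67410879] [ 0.  -0.5 -0.2]
```

View pics/top15.png

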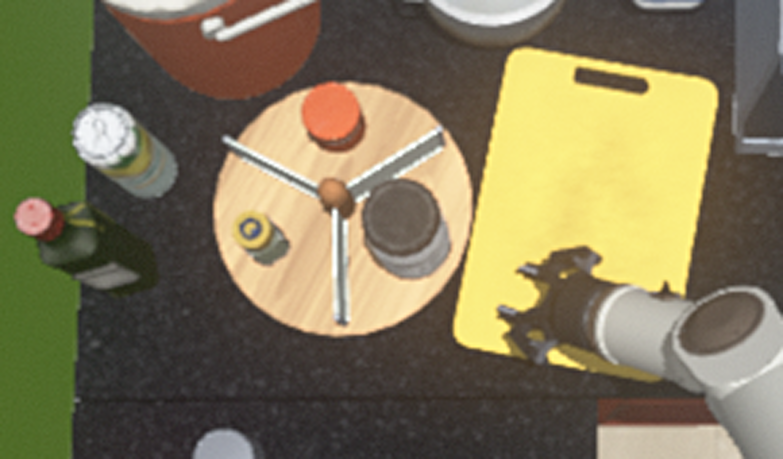

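```bash
python3 post.py 341.5 322 228 141; python3 - <<'E'
from plan import *
C=np.array([551.3,103.5])
p=bot.camera_params("top")
f=lambda u,v,z:at("top",(90+(u+.5)/2.7-.5,90+(v+.5)/2.7-.5),z,p)[:2]
for n,P in [("jar",f(401.5,218,149.5)),("spice",f(252,229,105)),("pot",f(332,114,71))]:
    d=P-C;print(n,P,np.hypot(*d),np.degrees(np.arctan2(d[1],d[0]))%360)
s=bot.read_state();R0=Rm(s["eef_rot"]);p0=s["tcp_pos"]
a=pose(63,0);q=np.array([430.,-95,230])
print(); seg(p0,R0,q,a,10,[.5,1,1,1,1,1,1,1,1,.5])
b=pose(17.3,0);print();seg(q,a,np.array([433,124,200.]),b,10,[.4,1,1,1,1,1,1,.8,.5,.3])
E
```

```text
[-140.3   -8.7] 140.6 183.5
[ 64.6 121.6] 137.7 62.0
jar [507.3154678   21.21478439] 93.30324635340139 241.87382580216345
spice [507.51666609 186.72606503] 94.04019474669158 117.7478339828908
pot [645.0559609  108.90305884] 93.91151819201734 3.298248338618761

[ 0.66 -0.1  -0.84] [ 0.    -0.039 -0.001]
[ 1.25 -0.19 -1.72] [ 0.001 -0.078 -0.002]
[ 1.11 -0.19 -1.81] [ 0.001 -0.078 -0.002]
[ 0.97 -0.19 -1.89] [ 0.001 -0.078 -0.002]
[ 0.82 -0.19 -1.96] [ 0.001 -0.078 -0.002]
[ 0.67 -0.19 -2.02] [ 0.001 -0.078 -0.002]
[ 0.51 -0.19 -2.07] [ 0.001 -0.078 -0.002]
[ 0.35 -0.19 -2.1 ] [ 0.001 -0.078 -0.002]
[ 0.18 -0.19 -2.12] [ 0.001 -0.078 -0.002]
[ 0.01 -0.1  -1.06] [ 0.    -0.039 -0.001]

[ 0.98 -0.48  0.15] [0.   0.   0.04]
[ 2.41 -1.31  0.38] [0.  0.  0.1]
[ 2.26 -1.54  0.38] [0.  0.  0.1]
[ 2.1  -1.76  0.38] [0.  0.  0.1]
[ 1.91 -1.96  0.38] [0.  0.  0.1]
[ 1.71 -2.14  0.38] [0.  0.  0.1]
[ 1.49 -2.3   0.38] [0.  0.  0.1]
[ 1.   -1.95  0.3 ] [0.   0.   0.08]
[ 0.53 -1.26  0.19] [0.   0.   0.05]
[ 0.28 -0.77  0.11] [0.   0.   0.03]
```

Emit:
move_arm(deltas=[{"xyz":[0.65,-0.1,-0.85],"rotation":[0,-0.039,0],"gripper":0.5},{"xyz":[1.25,-0.2,-1.7],"rotation":[0,-0.078,-0.002],"gripper":0.5},{"xyz":[1.1,-0.2,-1.8],"rotation":[0,-0.078,-0.002],"gripper":0.5},{"xyz":[0.95,-0.2,-1.9],"rotation":[0,-0.078,-0.002],"gripper":1},{"xyz":[0.8,-0.2,-1.95],"rotation":[0,-0.078,-0.002],"gripper":1},{"xyz":[0.65,-0.2,-2.0],"rotation":[0,-0.078,-0.002],"gripper":1},{"xyz":[0.5,-0.2,-2.05],"rotation":[0,-0.078,-0.002],"gripper":1},{"xyz":[0.35,-0.2,-2.1],"rotation":[0,-0.078,-0.002],"gripper":1},{"xyz":[0.2,-0.2,-2.1],"rotation":[0,-0.078,-0.002],"gripper":1},{"xyz":[0,-0.1,-1.0],"rotation":[0,-0.039,0],"gripper":1}])

```text
clock: 22.2
tcp_pos: [430.4, -91.0, 230.7]
eef_rot: [0.005, 0.851, 0.525, 0.0]
ft_force: [0.1, 0.0, 0.2]
finger_gap: -0.5
```

Emit:
move_arm(deltas=[{"xyz":[1.0,-0.5,0.15],"rotation":[0,0,0.04],"gripper":1},{"xyz":[2.4,-1.3,0.4],"rotation":[0,0,0.1],"gripper":1},{"xyz":[2.25,-1.55,0.4],"rotation":[0,0,0.1],"gripper":1},{"xyz":[2.1,-1.75,0.4],"rotation":[0,0,0.1],"gripper":1},{"xyz":[1.9,-1.95,0.4],"rotation":[0,0,0.1],"gripper":1},{"xyz":[1.7,-2.15,0.4],"rotation":[0,0,0.1],"gripper":1},{"xyz":[1.5,-2.3,0.4],"rotation":[0,0,0.1],"gripper":1},{"xyz":[1.0,-1.95,0.3],"rotation":[0,0,0.08],"gripper":1},{"xyz":[0.55,-1.25,0.2],"rotation":[0,0,0.05],"gripper":1},{"xyz":[0.3,-0.75,0.1],"rotation":[0,0,0.03],"gripper":1}])

```text
clock: 23.2
tcp_pos: [431.7, 128.1, 195.7]
eef_rot: [0.002, 0.989, 0.151, 0.001]
ft_force: [0.5, 0.3, -0.8]
finger_gap: 0.0
```

```bash
python3 - <<'E'
from plan import *
s=bot.read_state();print(s["tcp_pos"],s["eef_rot"],s["joint_positions"].round(2))
t=bot.capture("wrist");cv2.imwrite("pics/w16.png",t)
s=bot.read_state();print(s["tcp_pos"],Rm(s["eef_rot"]).round(3),s["finger_gap"])
E
```

```text
[431.66138068 128.1319878  195.67409559] [0.00210426 0.98858241 0.15066171 0.00119819] [ 0.3   0.24 -0.73  2.07  0.22  0.89 -1.82]
[431.72213601 128.98439101 195.74706891] [[ 0.955  0.298  0.003]
 [ 0.298 -0.955 -0.003]
 [ 0.002  0.004 -1.   ]] 0.24679089433606402
```

View pics/w16.png

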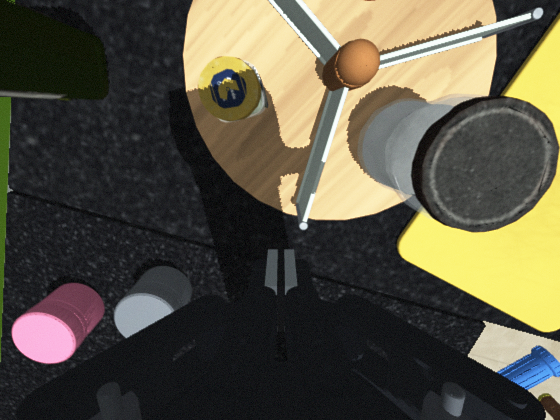

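Emit:
move_arm(deltas=[{"xyz":[0,0,1.2],"rotation":[0,0,0],"gripper":1},{"xyz":[0,0,1.8],"rotation":[0,0,0],"gripper":1},{"xyz":[0,0,1.8],"rotation":[0,0,0],"gripper":1},{"xyz":[0,0,1.8],"rotation":[0,0,0],"gripper":1},{"xyz":[0,0,1.8],"rotation":[0,0,0],"gripper":1},{"xyz":[0,0,1.8],"rotation":[0,0,0],"gripper":1},{"xyz":[0,0,1.8],"rotation":[0,0,0],"gripper":1},{"xyz":[0,0,1.2],"rotation":[0,0,0],"gripper":1},{"xyz":[0,0,0.8],"rotation":[0,0,0],"gripper":1},{"xyz":[0,0,0],"rotation":[0,0,0],"gripper":1}])

```text
clock: 24.25
tcp_pos: [432.4, 124.9, 55.0]
eef_rot: [0.002, 0.989, 0.15, 0.001]
ft_force: [-0.3, -0.5, 0.9]
finger_gap: 0.0
```

```bash
sed -i 's/v+0.7/v+0.4/' arc.py; python3 - <<'E'
from plan import *
s=bot.read_state();d=s["tcp_pos"][:2]-[551.3,103.5];print(s["tcp_pos"],s["ft_force"].round(1),np.hypot(*d),np.degrees(np.arctan2(d[1],d[0]))%360)
E
python3 arc.py 168.5 175 2.5 1.5; python3 arc.py 175 293.5 6 2.5
```

```text
[432.35552223 124.94229649  54.98754839] [-0.3 -0.5  0.9] 120.86174279644764 169.78096074874196

[-0.09, 0.17, 0], [-0.11, 0.20, 0], [-0.11, 0.23, 0], [-0.10, 0.22, 0], [-0.07, 0.17, 0], [-0.06, 0.14, 0], [-0.05, 0.10, 0], 
7 [431.75663623 113.95868913]

[-0.11, 0.27, 0], [-0.11, 0.31, 0], [-0.12, 0.35, 0], [-0.11, 0.39, 0], [-0.12, 0.44, 0], [-0.10, 0.48, 0], [-0.09, 0.52, 0], [-0.07, 0.57, 0], [-0.05, 0.59, 0], [-0.01, 0.60, 0], 
[0.01, 0.60, 0], [0.05, 0.60, 0], [0.07, 0.60, 0], [0.10, 0.59, 0], [0.14, 0.58, 0], [0.16, 0.58, 0], [0.19, 0.57, 0], [0.22, 0.56, 0], [0.24, 0.55, 0], [0.28, 0.53, 0], 
[0.30, 0.52, 0], [0.32, 0.50, 0], [0.35, 0.49, 0], [0.38, 0.47, 0], [0.40, 0.45, 0], [0.41, 0.43, 0], [0.44, 0.41, 0], [0.46, 0.38, 0], [0.48, 0.36, 0], [0.50, 0.34, 0], 
[0.51, 0.31, 0], [0.53, 0.29, 0], [0.54, 0.26, 0], [0.55, 0.23, 0], [0.57, 0.20, 0], [0.57, 0.18, 0], [0.58, 0.15, 0], [0.59, 0.11, 0], [0.59, 0.09, 0], [0.60, 0.06, 0], 
[0.60, 0.03, 0], [0.52, -0.00, 0], [0.37, -0.01, 0], [0.26, -0.02, 0], [0.18, -0.02, 0], [0.14, -0.01, 0], [0.11, -0.01, 0], 
47 [599.14988827  -6.54720893]
```

Emit:
move_arm(deltas=[{"xyz":[-0.09,0.17,0],"rotation":[0,0,0],"gripper":1},{"xyz":[-0.1,0.2,0],"rotation":[0,0,0],"gripper":1},{"xyz":[-0.1,0.2,0],"rotation":[0,0,0],"gripper":1},{"xyz":[-0.1,0.2,0],"rotation":[0,0,0],"gripper":1},{"xyz":[-0.09,0.2,0],"rotation":[0,0,0],"gripper":1},{"xyz":[-0.08,0.2,0],"rotation":[0,0,0],"gripper":1},{"xyz":[-0.08,0.22,0],"rotation":[0,0,0],"gripper":1},{"xyz":[-0.08,0.25,0],"rotation":[0,0,0],"gripper":1},{"xyz":[-0.08,0.28,0],"rotation":[0,0,0],"gripper":1},{"xyz":[-0.08,0.32,0],"rotation":[0,0,0],"gripper":1}])

```text
clock: 25.25
tcp_pos: [431.4, 101.2, 56.0]
eef_rot: [0.002, 0.989, 0.15, 0.002]
ft_force: [0.8, 1.2, -0.3]
finger_gap: -0.0
```

```bash
python3 - <<'E'
from plan import *
s=bot.read_state();d=s["tcp_pos"][:2]-[551.3,103.5];print(s["tcp_pos"],s["ft_force"].round(1),np.hypot(*d),np.degrees(np.arctan2(d[1],d[0]))%360)
E
python3 arc.py 180.5 293.5 6 3.4
```

```text
[431.41944144 101.16918955  56.04899888] [ 0.8  1.2 -0.3] 119.90321512629804 181.1138484805064

[-0.10, 0.37, 0], [-0.10, 0.40, 0], [-0.10, 0.45, 0], [-0.08, 0.50, 0], [-0.07, 0.53, 0], [-0.04, 0.58, 0], [-0.02, 0.60, 0], [0.02, 0.60, 0], [0.04, 0.60, 0], [0.07, 0.59, 0], 
[0.11, 0.59, 0], [0.13, 0.59, 0], [0.16, 0.58, 0], [0.19, 0.57, 0], [0.22, 0.56, 0], [0.25, 0.54, 0], [0.27, 0.54, 0], [0.30, 0.52, 0], [0.32, 0.50, 0], [0.35, 0.49, 0], 
[0.38, 0.47, 0], [0.39, 0.45, 0], [0.42, 0.43, 0], [0.44, 0.40, 0], [0.46, 0.39, 0], [0.48, 0.36, 0], [0.50, 0.34, 0], [0.51, 0.31, 0], [0.53, 0.29, 0], [0.54, 0.26, 0], 
[0.55, 0.23, 0], [0.56, 0.20, 0], [0.58, 0.18, 0], [0.58, 0.15, 0], [0.59, 0.12, 0], [0.59, 0.08, 0], [0.60, 0.06, 0], [0.60, 0.03, 0], [0.52, 0.00, 0], [0.37, -0.01, 0], 
[0.26, -0.02, 0], [0.18, -0.01, 0], [0.15, -0.02, 0], [0.10, -0.01, 0], 
44 [599.14988827  -6.54720893]
```

Emit:
move_arm(deltas=[{"xyz":[-0.1,0.37,0],"rotation":[0,0,0],"gripper":1},{"xyz":[-0.1,0.4,0],"rotation":[0,0,0],"gripper":1},{"xyz":[-0.1,0.45,0],"rotation":[0,0,0],"gripper":1},{"xyz":[-0.08,0.5,0],"rotation":[0,0,0],"gripper":1},{"xyz":[-0.07,0.53,0],"rotation":[0,0,0],"gripper":1},{"xyz":[-0.04,0.56,0],"rotation":[0,0,0],"gripper":1},{"xyz":[-0.02,0.58,0],"rotation":[0,0,0],"gripper":1},{"xyz":[0.02,0.6,0],"rotation":[0,0,0],"gripper":1},{"xyz":[0.04,0.6,0],"rotation":[0,0,0],"gripper":1},{"xyz":[0.07,0.6,0],"rotation":[0,0,0],"gripper":1}])

```text
clock: 26.25
tcp_pos: [443.3, 50.1, 56.3]
eef_rot: [0.002, 0.989, 0.15, 0.002]
ft_force: [-0.3, 0.8, 1.0]
finger_gap: 0.0
```

```bash
python3 - <<'E'
from plan import *
s=bot.read_state();d=s["tcp_pos"][:2]-[551.3,103.5];print(s["tcp_pos"],s["ft_force"].round(1),np.hypot(*d),np.degrees(np.arctan2(d[1],d[0]))%360)
t=bot.capture("scene");cv2.imwrite("pics/sc17.png",cv2.resize(t[140:300,100:360],None,fx=3,fy=3,interpolation=cv2.INTER_CUBIC))
E
```

```text
[443.28086858  50.09523495  56.31871437] [-0.3  0.8  1. ] 120.49979951028476 206.30783693115785
```

View pics/sc17.png

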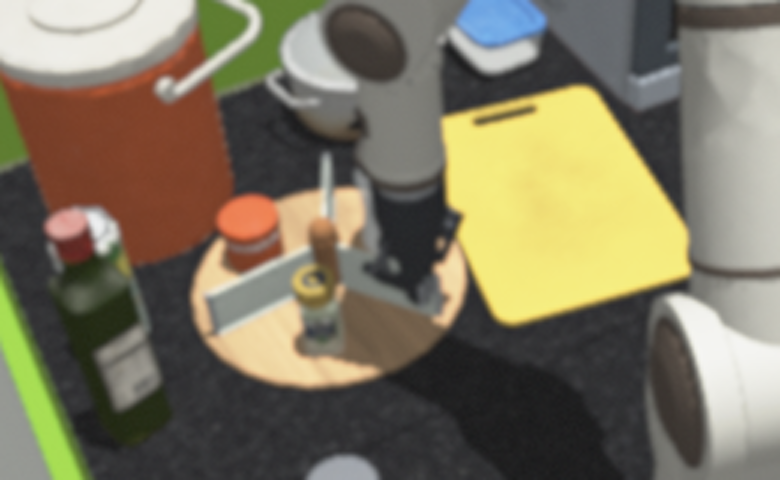

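Emit:
move_arm(deltas=[{"xyz":[0.11,0.59,0],"rotation":[0,0,0],"gripper":1},{"xyz":[0.13,0.59,0],"rotation":[0,0,0],"gripper":1},{"xyz":[0.16,0.58,0],"rotation":[0,0,0],"gripper":1},{"xyz":[0.19,0.57,0],"rotation":[0,0,0],"gripper":1},{"xyz":[0.22,0.56,0],"rotation":[0,0,0],"gripper":1},{"xyz":[0.25,0.54,0],"rotation":[0,0,0],"gripper":1},{"xyz":[0.27,0.54,0],"rotation":[0,0,0],"gripper":1},{"xyz":[0.3,0.52,0],"rotation":[0,0,0],"gripper":1},{"xyz":[0.32,0.5,0],"rotation":[0,0,0],"gripper":1},{"xyz":[0.35,0.49,0],"rotation":[0,0,0],"gripper":1}])

```text
clock: 27.3
tcp_pos: [481.7, 4.8, 56.7]
eef_rot: [0.002, 0.989, 0.15, 0.002]
ft_force: [-0.1, 1.4, -0.7]
finger_gap: -0.0
```

Emit:
move_arm(deltas=[{"xyz":[0.38,0.47,0],"rotation":[0,0,0],"gripper":1},{"xyz":[0.39,0.45,0],"rotation":[0,0,0],"gripper":1},{"xyz":[0.42,0.43,0],"rotation":[0,0,0],"gripper":1},{"xyz":[0.44,0.4,0],"rotation":[0,0,0],"gripper":1},{"xyz":[0.46,0.39,0],"rotation":[0,0,0],"gripper":1},{"xyz":[0.48,0.36,0],"rotation":[0,0,0],"gripper":1},{"xyz":[0.5,0.34,0],"rotation":[0,0,0],"gripper":1},{"xyz":[0.51,0.31,0],"rotation":[0,0,0],"gripper":1},{"xyz":[0.53,0.29,0],"rotation":[0,0,0],"gripper":1},{"xyz":[0.54,0.26,0],"rotation":[0,0,0],"gripper":1}])

```text
clock: 28.3
tcp_pos: [537.2, -16.6, 56.9]
eef_rot: [0.002, 0.989, 0.15, 0.002]
ft_force: [-1.2, 0.2, -0.4]
finger_gap: 0.3
```

```bash
python3 - <<'E'
from plan import *
s=bot.read_state();d=s["tcp_pos"][:2]-[551.3,103.5];print(s["tcp_pos"],s["ft_force"].round(1),np.hypot(*d),np.degrees(np.arctan2(d[1],d[0]))%360)
t=bot.capture("top");b=cv2.resize(t[90:260,90:380],None,fx=2.7,fy=2.7,interpolation=cv2.INTER_CUBIC);cv2.imwrite("pics/top18.png",b)
E
```

```text
[537.16853565 -16.57936912  56.93907004] [-1.2  0.2 -0.4] 120.9080360102218 263.2880548742932
```

View pics/top18.png

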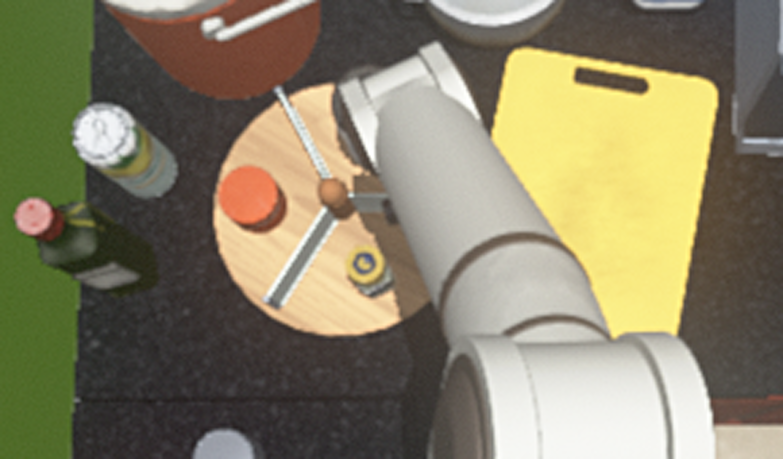

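Emit:
move_arm(deltas=[{"xyz":[0.55,0.23,0],"rotation":[0,0,0],"gripper":1},{"xyz":[0.56,0.2,0],"rotation":[0,0,0],"gripper":1},{"xyz":[0.58,0.18,0],"rotation":[0,0,0],"gripper":1},{"xyz":[0.58,0.15,0],"rotation":[0,0,0],"gripper":1},{"xyz":[0.59,0.12,0],"rotation":[0,0,0],"gripper":1},{"xyz":[0.59,0.08,0],"rotation":[0,0,0],"gripper":1},{"xyz":[0.55,0.05,0],"rotation":[0,0,0],"gripper":1},{"xyz":[0.45,0.03,0],"rotation":[0,0,0],"gripper":1},{"xyz":[0.35,0,0],"rotation":[0,0,0],"gripper":1},{"xyz":[0.25,0,0],"rotation":[0,0,0],"gripper":1}])

```text
clock: 29.35
tcp_pos: [588.4, -11.3, 57.2]
eef_rot: [0.002, 0.989, 0.15, 0.002]
ft_force: [-0.8, -0.5, -0.2]
finger_gap: -0.3
```

```bash
python3 post.py 273 302; python3 - <<'E'
from plan import *
s=bot.read_state();d=s["tcp_pos"][:2]-[551.3,103.5];print(s["tcp_pos"],s["ft_force"].round(1),np.hypot(*d),np.degrees(np.arctan2(d[1],d[0]))%360)
t=bot.capture("top");b=cv2.resize(t[90:260,90:380],None,fx=2.7,fy=2.7,interpolation=cv2.INTER_CUBIC);cv2.imwrite("pics/top19.png",b)
E
```

```text
[-117.6   66.7] 135.2 150.4
[588.39293073 -11.28379962  57.18686411] [-0.8 -0.5 -0.2] 120.62838043220488 287.90848541783015
```

View pics/top19.png

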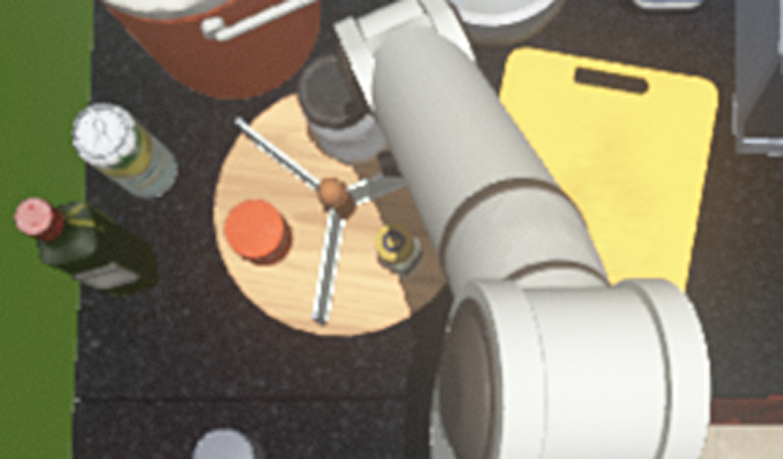

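Emit:
move_arm(deltas=[{"xyz":[0.3,0,0],"rotation":[0,0,0],"gripper":1},{"xyz":[0.3,0,0],"rotation":[0,0,0],"gripper":1},{"xyz":[0.2,0,0],"rotation":[0,0,0],"gripper":1},{"xyz":[0.15,0,0],"rotation":[0,0,0],"gripper":1},{"xyz":[0.1,0,0],"rotation":[0,0,0],"gripper":1},{"xyz":[0,0,0],"rotation":[0,0,0],"gripper":1},{"xyz":[0,0,0],"rotation":[0,0,0],"gripper":1},{"xyz":[-0.2,0.1,0],"rotation":[0,0,0],"gripper":1},{"xyz":[-0.5,0.2,0],"rotation":[0,0,0],"gripper":1},{"xyz":[-0.5,0.3,0],"rotation":[0,0,0],"gripper":1}])

```text
clock: 30.4
tcp_pos: [587.9, -17.9, 57.2]
eef_rot: [0.002, 0.989, 0.15, 0.002]
ft_force: [0.2, -0.1, -0.8]
finger_gap: 0.5
```

```bash
python3 post.py 320 320; python3 - <<'E'
from plan import *
s=bot.read_state();d=s["tcp_pos"][:2]-[551.3,103.5];print(s["tcp_pos"],s["ft_force"].round(1),np.hypot(*d),np.degrees(np.arctan2(d[1],d[0]))%360)
t=bot.capture("top");b=cv2.resize(t[90:260,90:380],None,fx=2.7,fy=2.7,interpolation=cv2.INTER_CUBIC);cv2.imwrite("pics/top20.png",b)
E
```

```text
[-137.9   14.8] 138.7 173.9
[587.92715812 -17.86114459  57.16557027] [ 0.2 -0.1 -0.8] 126.76780399257859 286.7939719797006
```

View pics/top20.png

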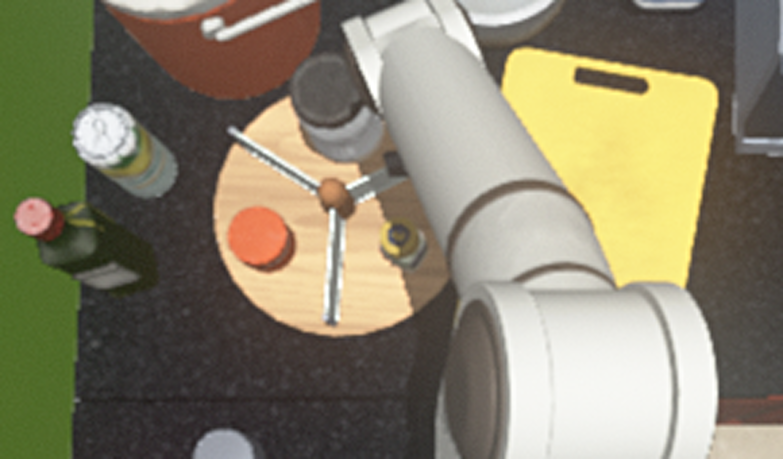

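Emit:
move_arm(deltas=[{"xyz":[0,0,-1],"rotation":[0,0,0],"gripper":1},{"xyz":[0,0,-2],"rotation":[0,0,0],"gripper":1},{"xyz":[0,0,-2.5],"rotation":[0,0,0],"gripper":1},{"xyz":[0,0,-2.5],"rotation":[0,0,0],"gripper":1},{"xyz":[0,0,-2.5],"rotation":[0,0,0],"gripper":1},{"xyz":[0,0,-2.5],"rotation":[0,0,0],"gripper":1},{"xyz":[0,0,-2.5],"rotation":[0,0,0],"gripper":1},{"xyz":[0,0,-2.5],"rotation":[0,0,0],"gripper":1},{"xyz":[0,0,-1.5],"rotation":[0,0,0],"gripper":1},{"xyz":[0,0,-0.5],"rotation":[0,0,0],"gripper":1}])

```text
clock: 31.45
tcp_pos: [588.6, -16.5, 259.5]
eef_rot: [0.003, 0.989, 0.15, 0.003]
ft_force: [0.1, 0.1, 0.0]
finger_gap: 0.1
```

Emit:
move_arm(deltas=[{"xyz":[-1,0.8,0],"rotation":[0,0,0],"gripper":1},{"xyz":[-2,1.6,0],"rotation":[0,0,0],"gripper":1},{"xyz":[-2.5,2.2,0],"rotation":[0,0,0],"gripper":1},{"xyz":[-2.5,2.2,0],"rotation":[0,0,0],"gripper":1},{"xyz":[-2.5,2.2,0],"rotation":[0,0,0],"gripper":1},{"xyz":[-2.5,2.2,0],"rotation":[0,0,0],"gripper":1},{"xyz":[-2.0,2.2,0],"rotation":[0,0,0],"gripper":1},{"xyz":[-1.5,2.2,0],"rotation":[0,0,0],"gripper":1},{"xyz":[-0.8,1.2,0],"rotation":[0,0,0],"gripper":1},{"xyz":[0,0.5,0],"rotation":[0,0,0],"gripper":1}])

```text
clock: 32.45
tcp_pos: [471.8, -235.2, 256.5]
eef_rot: [0.002, 0.989, 0.148, 0.001]
ft_force: [-0.2, 0.5, -0.3]
finger_gap: -0.1
```

```bash
python3 post.py 331 321; python3 - <<'E'
from plan import *
s=bot.read_state();print(s["tcp_pos"],s["ft_force"].round(1),s["clock"])
t=bot.capture("top");b=cv2.resize(t[90:260,90:380],None,fx=2.7,fy=2.7,interpolation=cv2.INTER_CUBIC);cv2.imwrite("pics/top21.png",b)
t=bot.capture("scene");cv2.imwrite("pics/sc21.png",cv2.resize(t[140:300,100:360],None,fx=3,fy=3,interpolation=cv2.INTER_CUBIC))
E
```

```text
[-139.1    2.8] 139.1 178.8
[ 471.78833002 -235.20022804  256.54568438] [-0.2  0.5 -0.3] 32.45
```

View pics/top21.png

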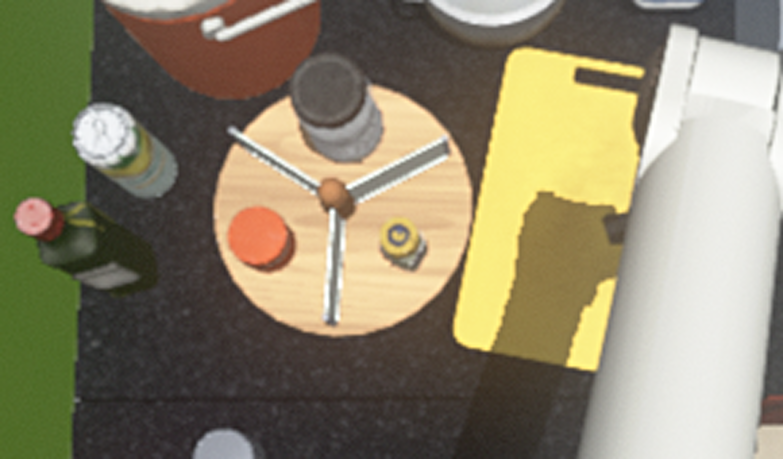

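View pics/sc21.png

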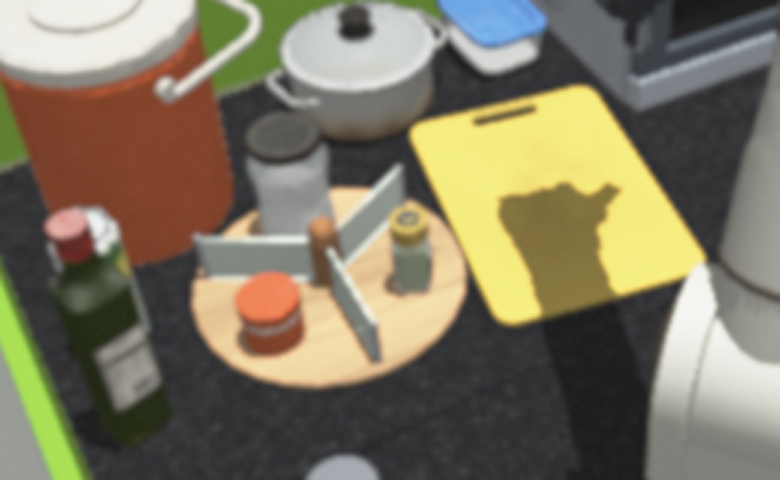

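```bash
python3 - <<'E'
from plan import *
P=at("top",(90+329.5/2.7-.5,90+90.5/2.7-.5),149.5)[:2]-[551.3,103.5];print(P,np.hypot(*P))
E
python3 post.py 331 321 232 132 445 147
```

```text
[94.25171688 -5.04194628] 94.38647867717344
[-139.1    2.8] 139.1 178.8
[ 74.9 117.4] 139.3 57.4
[  54.2 -120.8] 132.4 294.2
```

Emit:
move_arm(deltas=[{"xyz":[0,0,0],"rotation":[0,0,0],"gripper":1},{"xyz":[0,0,0],"rotation":[0,0,0],"gripper":1},{"xyz":[0,0,0],"rotation":[0,0,0],"gripper":1},{"xyz":[0,0,0],"rotation":[0,0,0],"gripper":1},{"xyz":[0,0,0],"rotation":[0,0,0],"gripper":1},{"xyz":[0,0,0],"rotation":[0,0,0],"gripper":1},{"xyz":[0,0,0],"rotation":[0,0,0],"gripper":1},{"xyz":[0,0,0],"rotation":[0,0,0],"gripper":1},{"xyz":[0,0,0],"rotation":[0,0,0],"gripper":1},{"xyz":[0,0,0],"rotation":[0,0,0],"gripper":1}])

```text
clock: 33.55
tcp_pos: [473.6, -233.2, 257.7]
eef_rot: [0.002, 0.989, 0.15, 0.002]
ft_force: [-0.4, -0.1, 0.7]
finger_gap: -0.3
```

Jar at r = 94 mm, direction −3° from straight behind; all standing, hand clear. Handing in.

```bash
python3 - <<'E'
from rig import bot
print(bot.hand_in())
E
```

```text
the job is handed in; nothing more can be done
None
```

The sugar jar now stands in the turntable's formerly empty compartment at the back, nearly straight behind the hub. The job is handed in.

- **Steps:** I turned the turntable about 103° counter-clockwise with the closed fingertips on a divider. I then slid the jar off the board into the compartment, cradled low between the tilted, half-open fingers. A further turn of about 116° the same way brought it to the back.
- **Position:** The last top-camera check put the jar 94 mm from the axis, about 3° right of straight behind the hub. The compartment's direction was 1–3° off straight away from the robot, and the jar 0–4 mm sideways of it.
- **Other things:** The spice jar and orange pot were standing in their own compartments. The hand was clear, with no contact force. The bottle, can and look-alikes I could see had not moved. The bowl was not in the last pictures, but the arm never came down near it.
- **Forces and time:** Readings after each move stayed around 4 N or less, and the clock stood at 33.6 s.
- **Disagreement:** An early wrist-camera fix of the hub was about 14 mm off the top camera. I put this down to the arm still settling after a fast move and used the top camera from then on.
- **Not checked:** I took no picture during the second after handing in.

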